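# Dock the bar lamp in its tapered dovetail and slide its recessed switch on

### The arm

A 6-joint arm with a two-finger parallel gripper is mounted at the origin on the work surface. World frame = base frame: x ahead of the robot, y to its left, z up, the work surface at z = 0. Lengths are in m, angles in degrees, forces in N, time in s.
With the tool pointing down it reaches from about 0.35 to 0.875 m from the base axis. Payload 4.2 kg.
Tool frame: the origin (TCP) lies at the very end of the fingers, on their centre line; the grasp point (between the pads) lies 19 mm behind it (r.hold_point_z is the distance from the TCP to the grasp point, in m); z points along the fingers, y is the direction in which the jaws open and shut (so a half turn about z gives the same grasp; the last joint's range is limited). The gripper opens to 87 mm and grips with 3 to 60 N. Pads are 19 mm wide; open, the fingers measure 117 mm over their backs; the gripper's body (75 mm by 190 mm) begins 51 mm behind the grasp point.
Start: joints at [89.473, 22.042, 0.453, 0, -68.411, -14.817], TCP at [0.165, 0.603, 0.223] pointing down, gripper open.
Joint ranges: [-179.83, 179.83], [-69.29, 118.12], [-61.27, 80.66], [-181.25, 117.63], [-171.15, -9.14], [-177.46, 177.46]. Speed limits (degrees/s): [159.86, 159.86, 180, 180, 180, 180].

### API

Orientations are given as a 3x3 rotation matrix whose columns are the frame's x, y, z axes.
In Python, from station import r, cams, ticket gives the robot as it stands.
- The arm moves only by the tool drive_tool, never from a script. Its argument "deltas" is a list of rows, each an object of numbers: "dx", "dy", "dz": the shift along the tool's x, y, z in m; "wx", "wy", "wz": the turn, a rotation vector about the tool's x, y, z in degrees. A call has 1 to 20 rows; each row is the pose to reach, as a shift and turn from the pose commanded when the call began, along the tool's axes at that moment; what a row does not reach only later rows make up. A row lasts 1/10 s, in which the tool goes at most 50 mm and 8.59 degrees, less where a joint would pass 70% of its speed; a pose out of reach is approached as far as the arm can. A call with a gripper value outside its range is refused whole. "gripper" is the opening, from 0 (shut) to 1 (fully open), set as the call begins (left out, the last holds). The fingers move at their own pace and stop on an object; the grip force is fixed at half the most. Time passes only in rows, so rows that repeat a pose let the fingers close. It gives the time, the measured TCP pose, the force and the opening at its end, in the units of the state.
- r.sense(): the state, without advancing time (a new reading comes with each control period).
- cams.capture(name): name is "scene" or "top" or "wrist"; returns the picture (480x640x3 uint8, red, green, blue); there is no depth.
- cams.camera_model(name): a dict with "intrinsics" (3x3 intrinsics, pixels), "extrinsics" (4x4, takes a point from world to camera coordinates); the wrist camera has in their place "T_tool_cam" (4x4, takes a point from camera to tool coordinates, whose origin is the TCP and whose axes are the flange's). Camera axes: x right, y down, z forward; pixel columns grow to the right and rows downward; lengths in m; the calibration is good to about 2 mm. The wrist camera is an equidistant fisheye: a pixel r from the principal point sees the ray r / f radians off the axis. A picture is of the moment at which its call begins: read the wrist's pose just before it. camera_model takes no time and is no camera call.
- ticket.finish_job(): hands the job in, once; it reports no verdict.
The state is a dict: "time_s": time; "joints": joint angles; "joint_velocities": joint speeds; "effort": joint torques, N m; "tcp_pos": TCP position; "ee_rot": TCP orientation; "wrist_force": force on the tool from outside, world axes, zero at the start; "moment": the same for the moment, N m; "gripper_width": opening from 0.0 (shut) to 1.0 (fully open).
Only numpy, scipy, OpenCV 4.12 (cv2) and the standard library are available. Lean on these libraries where they do the work, as an engineer would, in place of code of your own. Each camera call takes 0.05 s, during which the arm holds its last target.

### The job

Stand the small steel tin that blocks the lamp dock upright in the ceramic dish. Then set the bar lamp on the dock's landing, white end towards the rails, and slide its dovetail foot along the tapered way until it wedges tight; then, with a fingertip inside the recessed slot on top of the lamp, slide the little switch all the way towards the lamp's plain end, leaving the lamp wedged and the jar, cup, ball and dish where they are.

Things in the scene. Friction and masses are not known exactly. Their poses are not given: they have to be found in the camera images.
- lamp_centre (a point): centre of the bar lamp's dark steel body (loose, about 0.4 kg): 140 long (x) x 46 wide (y) x 32 high, this point half-way up it and 30 above the underside of its foot. +x runs to the front end, capped with a white diffuser; -x is the plain tail end; z up. It starts standing on its foot on the desk; take it across its 46 width. (mm)
- lamp_foot (a point): centre of the underside of the lamp's aluminium dovetail foot: 80 long, undercut 12 degrees, narrower at the front (29 wide) than at the tail (47 wide); with its neck it lifts the body 14 off the ground. Axes as the lamp's. (mm)
- slot_floor (a point): on the floor of the recessed slot in the lamp's top face, straight above lamp_centre (10 above it). The slot runs along the lamp's x, 28 wide, 6 deep, from 38 behind to 42 in front of this point. Axes as the lamp's. (mm)
- switch_top (a point): centre of the switch's top: a small white ribbed nub in that slot, 10 long (along the slot) x 16 wide x 5 high, flush with the slot's rim. Push it with a fingertip lowered into the slot on its front (white-end) side, where 45 of the slot's length is free. Axes as the lamp's. (mm)
- lamp_switch (a joint): travel of the switch in m: 0 is off (front end of its travel, nub centred 10 mm behind the lamp's centre), 0.014 is fully on; grows towards the lamp's plain tail end. Friction of about 1.5 N, no spring: it stays where it is left.
- dock_home (a point): on the floor of the dock's tapered way, 18 above the desk: lamp_foot stands here when the lamp is home, axes alike; x is the slide-in direction. There the foot first touches both flanks; pushed on with 10 to 15 N it wedges within about 1 mm beyond and holds by friction. A 10 high stop stands 50 in front. (mm)
- dock_mouth (a point): on the way's floor at its wide mouth, 50 behind dock_home. From here two undercut aluminium rails run 100 forward, 12 high, up to 75 apart over their outsides; the gap between them is 49 wide at the floor here and narrows by 1 in 9 on each side. Axes as the dock's. (mm)
- dock_landing (a point): middle of the dock's open flat landing, on the same floor, 120 behind dock_home; free of rails from 70 behind to 70 in front of this point. The dock is an oak plinth fixed to the desk, 260 long (x) x 100 wide x 18 high, its middle 60 in front of this point. Axes as the dock's. (mm)
- tin_centre (a point): centre of the small steel tin with clip-on lid, a cylinder 50 across and 42 high (loose, about 0.13 kg), this point half-way up. It starts standing on the dock's landing. (mm)
- dish_in (a point): centre of the inner floor of the white ceramic dish (loose, about 0.45 kg): floor 5 above the desk and about 110 across, flaring rim 148 across and 14 high. (mm)
- jar: glass jar of marbles with cork, 72 across, 78 high, origin under its centre: leave alone. (mm)
- cup: steel cup, 74 across, 70 high, origin under its centre: leave alone. (mm)
- ball: red ball 50 across on a cork base, 56 high in all, origin under its centre: leave alone. (mm)
There are look-alikes about, which are no part of the job. What is meant by the part that bears dish_in is not blue, brown or green, and is the larger of those in its own colour.

How it is judged:
By the outcome, as a careful person would: the job done as asked, in the order asked, and still so for the second after the job is handed in, with the robot touching nothing.
It also fails if it takes over 72 s, if anything falls off the work surface, if the arm or the gripper's body presses on something with over 40 N, if the wrist force passes 120 N, or if a joint passes its speed limit or range.

## Working session

There is one attempt and no reset: what is moved stays moved. The work goes in short steps, Python scripts to look and compute and a tool call to move; the robot and the scene stay as the last step left them, time stands still between calls to the robot, and variables do not carry over. Pictures are saved under pics/ and viewed, and the job is handed in when it is done.

Besides the shell and the picture viewer there is one more tool, called as name(argument=value, ...), one argument or row to a line, values as JSON. drive_tool: Moves the arm, as the interface text tells. Its arguments: {"type":"object","properties":{"deltas":{"type":"array","items":{"type":"object","properties":{"dx":{"type":"number"},"dy":{"type":"number"},"dz":{"type":"number"},"wx":{"type":"number"},"wy":{"type":"number"},"wz":{"type":"number"}}}},"gripper":{"type":"number"}},"required":["deltas"]}

```bash
ls; mkdir -p pics
python3 - <<'E'
from station import r,cams,ticket
import cv2
s=r.sense();print(s)
for n in("scene","top","wrist"):
    cv2.imwrite(f"pics/{n}0.png",cams.capture(n)[:,:,::-1]);print(n,cams.camera_model(n))
E
```

```text
pics
{'time_s': 0.0, 'joints': array([ 8.94717488e+01,  2.20901365e+01,  3.81258998e-01, -2.72619904e-02,
       -6.84115083e+01, -1.48166678e+01]), 'joint_velocities': array([ 0.01504311, -0.01908288,  0.02843217,  0.12890904, -0.03908142,
       -0.0355308 ]), 'effort': array([ 5.70744196e-04, -3.90671003e+01,  1.87408268e+01,  4.22003120e+00,
        1.10350270e-02, -1.90228438e-04]), 'tcp_pos': array([0.16522302, 0.6021532 , 0.22148076]), 'ee_rot': array([[ 9.64303809e-01, -2.64797944e-01, -4.61785864e-04],
       [-2.64798324e-01, -9.64301535e-01, -2.09691951e-03],
       [ 1.09959157e-04,  2.14434759e-03, -9.99997695e-01]]), 'wrist_force': array([-0.82414495,  0.7186236 ,  0.32687559]), 'moment': array([-0.00930102,  0.02941544, -0.0111999 ]), 'gripper_width': 0.9991449660001042}
scene {'intrinsics': array([[542.943771  ,   0.        , 309.90664428],
       [  0.        , 542.943771  , 241.29974558],
       [  0.        ,   0.        ,   1.        ]]), 'extrinsics': array([[-0.52617397,  0.85018687,  0.01797911,  0.19045992],
       [ 0.63016044,  0.40402346, -0.66307078, -0.30
[... 398 characters left out ...]
33 , -0.0040831 , -0.09885671,  0.50846592],
       [ 0.09886958, -0.00308226, -0.99509563,  1.39153729],
       [ 0.        ,  0.        ,  0.        ,  1.        ]])}
wrist {'intrinsics': array([[371.64829954,   0.        , 321.89953233],
       [  0.        , 371.64829954, 237.61470371],
       [  0.        ,   0.        ,   1.        ]]), 'T_tool_cam': array([[-1.77773018e-04, -9.67915297e-01, -2.51276635e-01,
         6.77091683e-02],
       [ 9.99999611e-01, -3.89218158e-04,  7.91785756e-04,
         2.19819210e-04],
       [-8.64182974e-04, -2.51276396e-01,  9.67914989e-01,
        -1.62233869e-01],
       [ 0.00000000e+00,  0.00000000e+00,  0.00000000e+00,
         1.00000000e+00]])}
```

View pics/scene0.png

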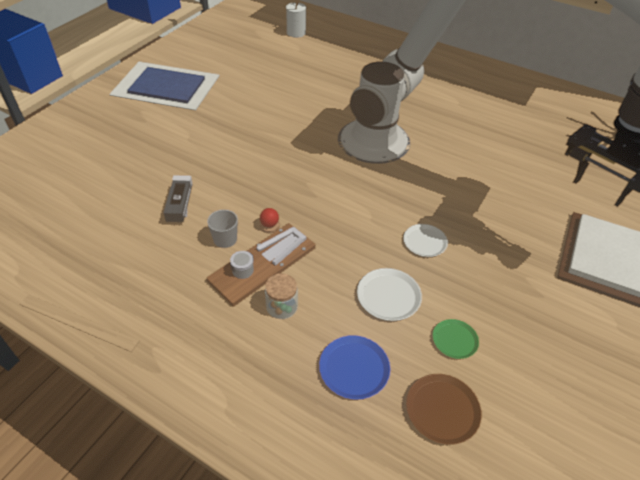

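View pics/top0.png

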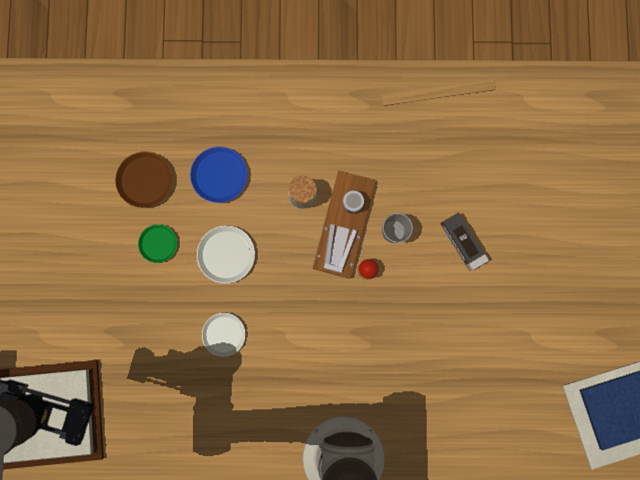

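View pics/wrist0.png

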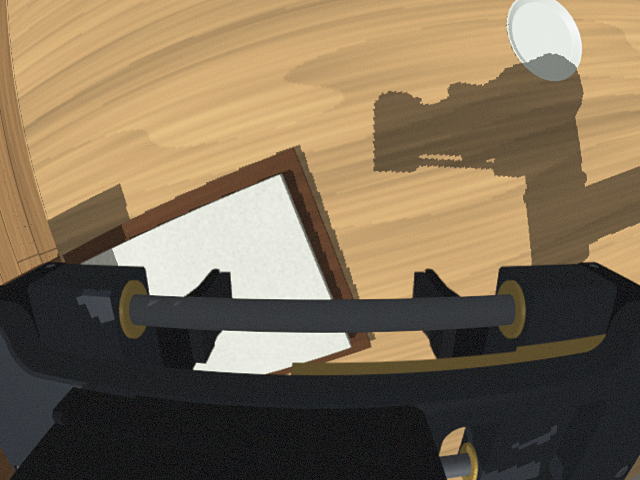

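The top view shows two white dishes: a large one at (226,254) and a small one at (224,334). The brown, blue and green ones are excluded by colour. dish_in belongs to the larger white one at (226,254). The tin is on the landing at (354,201), the rails are near (340,247), and the lamp is at (466,242) with its white end at (480,261). I'll confirm these in enlarged crops.

```bash
cat > h.py <<'E'
import numpy as np, cv2
from station import r,cams,ticket
M={n:cams.camera_model(n) for n in("scene","top","wrist")}
def ray(n,px,tcp=None,R=None):
    m=M[n];K=m["intrinsics"];u,v=px
    if n!="wrist":
        E=m["extrinsics"];d=np.linalg.inv(K)@[u,v,1];o=-E[:3,:3].T@E[:3,3];d=E[:3,:3].T@d
    else:
        a=np.array([(u-K[0,2])/K[0,0],(v-K[1,2])/K[1,1]]);t=np.hypot(*a)
        d=np.array([*(a/max(t,1e-9)*np.sin(t)),np.cos(t)])
        T=m["T_tool_cam"];d=R@T[:3,:3]@d;o=tcp+R@T[:3,3]
    return o,d/np.linalg.norm(d)
def onz(n,px,z,tcp=None,R=None):
    o,d=ray(n,px,tcp,R);return o+d*(z-o[2])/d[2]
def proj(n,p,tcp=None,R=None):
    m=M[n];K=m["intrinsics"];p=np.asarray(p,float)
    if n!="wrist":
        q=m["extrinsics"]@[*p,1];q=K@q[:3];return q[:2]/q[2]
    T=m["T_tool_cam"];q=R.T@(p-tcp);q=T[:3,:3].T@(q-T[:3,3])
    t=np.arctan2(np.hypot(q[0],q[1]),q[2]);a=np.arctan2(q[1],q[0])
    return K[:2,2]+K[0,0]*t*np.array([np.cos(a),np.sin(a)])
E
python3 - <<'E'
import cv2
a=cv2.imread("pics/top0.png")
b=a[160:300,290:500];cv2.imwrite("pics/c1.png",cv2.resize(b,None,fx=3.8,fy=3.8,interpolation=cv2.INTER_CUBIC))
b=a[200:370,150:300];cv2.imwrite("pics/c2.png",cv2.resize(b,None,fx=3,fy=3,interpolation=cv2.INTER_CUBIC))
a=cv2.imread("pics/scene0.png")
b=a[165:325,150:340];cv2.imwrite("pics/c3.png",cv2.resize(b,None,fx=3.7,fy=3.7,interpolation=cv2.INTER_CUBIC))
E
```

```text
(no output)
```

View pics/c1.png

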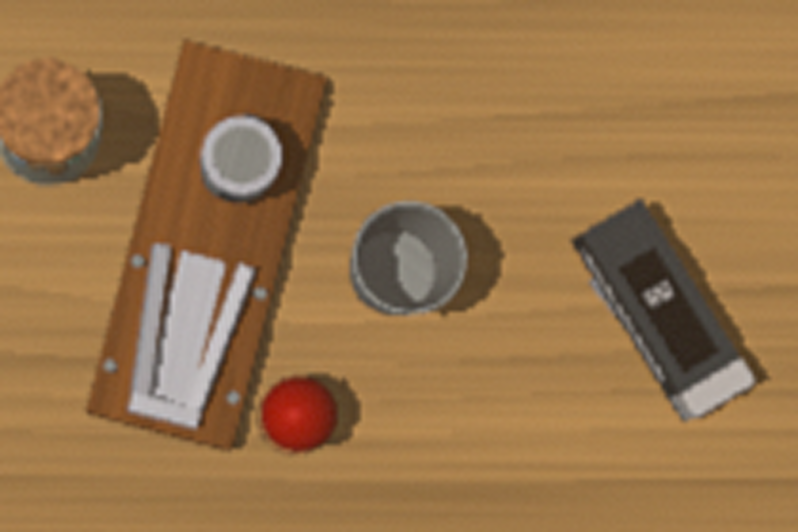

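View pics/c2.png

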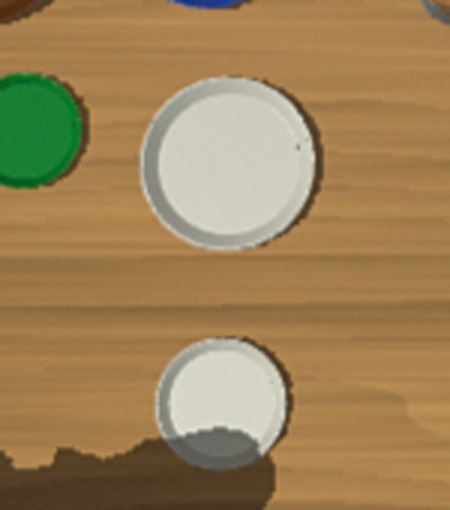

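View pics/c3.png

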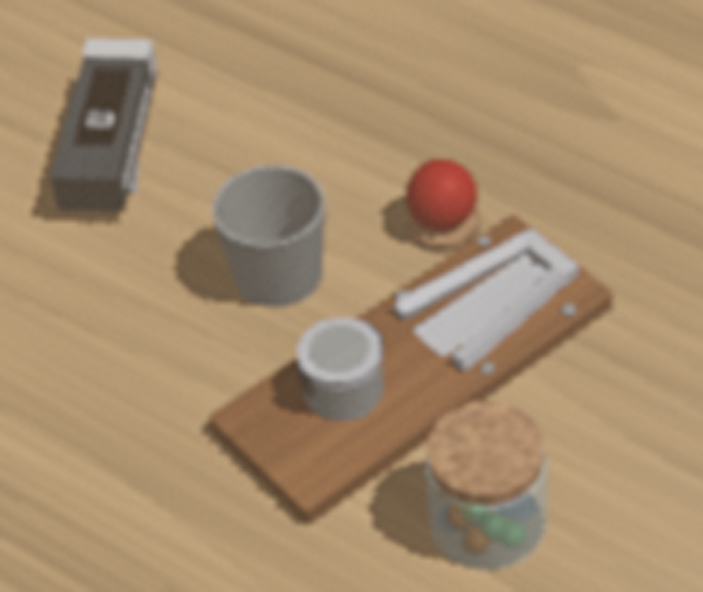

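```bash
cat > m1.py <<'E'
from h import *
im=cv2.imread("pics/top0.png");hsv=cv2.cvtColor(im,cv2.COLOR_BGR2HSV)
f=lambda x,y:(290+(x+.5)/3.8-.5,160+(y+.5)/3.8-.5)
dc=[onz("top",f(*c),.018)[:2] for c in((186,40),(330,76),(238,447),(88,410))]
dc=np.array(dc);c=dc.mean(0);ax=(dc[2]+dc[3]-dc[0]-dc[1])/2;yaw=np.degrees(np.arctan2(ax[1],ax[0]))
w=dc[0]-dc[1]+dc[3]-dc[2];w/=2
print("dock c",c,"len",np.linalg.norm(ax),"wid",np.linalg.norm(w),"yaw",yaw, "yaw from w",np.degrees(np.arctan2(w[1],w[0])))
lc=np.array([onz("top",f(*c),.046)[:2] for c in((640,200),(573,240),(688,419),(758,374))])
ax=(lc[2]+lc[3]-lc[0]-lc[1])/2;print("lamp",lc.mean(0),np.linalg.norm(ax),np.linalg.norm(lc[0]-lc[1]),np.degrees(np.arctan2(ax[1],ax[0])))
print("tin",onz("top",f(243,154),.060))
m=((hsv[...,1]<40)&(hsv[...,2]>120)).astype(np.uint8);m[:,:180]=0;m[:,280:]=0;m[:215]=0;m[295:]=0
cs,_=cv2.findContours(m,0,2);cc=max(cs,key=cv2.contourArea);(p,rad)=cv2.minEnclosingCircle(cc)
print("dish",p,rad,onz("top",p,.014), rad*1.39/565)
for n,p,z in(("jar",(50,115),.078),("cup",(410,258),.07),("ball",(300,413),.031)):print(n,onz("top",f(*p),z))
E
python3 m1.py
```

```text
dock c [ 0.57923407 -0.00666108] len 0.2573333197117869 wid 0.10072367828754568 yaw 165.63931329231536 yaw from w 76.14930752474905
lamp [ 0.53277613 -0.30013652] 0.1366346959944924 0.051740162446549824 -147.59333013445075
tin [ 0.63045584 -0.02491205  0.06      ]
dish (225.59756469726562, 253.96340942382812) 29.039466857910156 [0.50027088 0.29464379 0.014     ] 0.07144222819910641
jar [0.65182341 0.10019238 0.078     ]
cup [ 0.56143388 -0.13091426  0.07      ]
ball [ 0.46429618 -0.06389923  0.031     ]
```

```bash
cat > plan.py <<'E'
# plan.py cmdx cmdy cmdz cmdyaw  tgtx tgty tgtz tgtyaw -> deltas in tool axes
import sys,numpy as np
a=list(map(float,sys.argv[1:]))
def R(y):
    c,s=np.cos(np.radians(y)),np.sin(np.radians(y));return np.array([[c,s,0],[s,-c,0],[0,0,-1]])
d=R(a[3]).T@(np.array(a[4:7])-a[:3]);print("dx dy dz",d.round(4),"wz",round(-(a[7]-a[3]),2))
E
python3 - <<'E'
from h import *
s=r.sense();R=s["ee_rot"];print(np.degrees(np.arctan2(R[1,0],R[0,0])))
E
python3 plan.py .165 .603 .223 -15.36 .630 -.025 .18 -14.1
```

```text
-15.350446502039071
dx dy dz [0.6147 0.4824 0.043 ] wz -1.26
```

drive_tool(
  deltas=[
    {"dx": 0.615, "dy": 0.482, "dz": 0.043, "wz": -1.3},
    {"dx": 0.615, "dy": 0.482, "dz": 0.043, "wz": -1.3},
    {"dx": 0.615, "dy": 0.482, "dz": 0.043, "wz": -1.3},
    {"dx": 0.615, "dy": 0.482, "dz": 0.043, "wz": -1.3},
    {"dx": 0.615, "dy": 0.482, "dz": 0.043, "wz": -1.3},
    {"dx": 0.615, "dy": 0.482, "dz": 0.043, "wz": -1.3},
    {"dx": 0.615, "dy": 0.482, "dz": 0.043, "wz": -1.3},
    {"dx": 0.615, "dy": 0.482, "dz": 0.043, "wz": -1.3},
    {"dx": 0.615, "dy": 0.482, "dz": 0.043, "wz": -1.3},
    {"dx": 0.615, "dy": 0.482, "dz": 0.043, "wz": -1.3},
    {"dx": 0.615, "dy": 0.482, "dz": 0.043, "wz": -1.3},
    {"dx": 0.615, "dy": 0.482, "dz": 0.043, "wz": -1.3},
    {"dx": 0.615, "dy": 0.482, "dz": 0.043, "wz": -1.3},
    {"dx": 0.615, "dy": 0.482, "dz": 0.043, "wz": -1.3},
    {"dx": 0.615, "dy": 0.482, "dz": 0.043, "wz": -1.3},
    {"dx": 0.615, "dy": 0.482, "dz": 0.043, "wz": -1.3},
    {"dx": 0.615, "dy": 0.482, "dz": 0.043, "wz": -1.3},
    {"dx": 0.615, "dy": 0.482, "dz": 0.043, "wz": -1.3},
    {"dx": 0.615, "dy": 0.482, "dz": 0.043, "wz": -1.3},
    {"dx": 0.615, "dy": 0.482, "dz": 0.043, "wz": -1.3},
  ],
)

```text
schema error: expected keys dx, dy, dz, wx, wy, wz
```

```bash
cat > snap.py <<'E'
from h import *
import sys,pickle
n=sys.argv[1];k=sys.argv[2] if len(sys.argv)>2 else "wrist"
s=r.sense();pickle.dump((s["tcp_pos"],s["ee_rot"]),open(f"pics/{n}.pkl","wb"))
cv2.imwrite(f"pics/{n}.png",cams.capture(k)[:,:,::-1])
R=s["ee_rot"];print(s["time_s"],s["tcp_pos"].round(4),"yaw",np.degrees(np.arctan2(R[1,0],R[0,0])).round(2),"zax",R[:,2].round(4),"J",s["joints"].round(1),"F",s["wrist_force"].round(1),"g",s["gripper_width"])
E
python3 snap.py w1
```

```text
0.15 [0.1653 0.6023 0.2217] yaw -15.35 zax [-3.0e-04 -1.6e-03 -1.0e+00] J [ 89.5  22.1   0.4  -0.  -68.4 -14.8] F [-0.   0.3 -0.6] g 0.9960551398424904
```

View pics/w1.png

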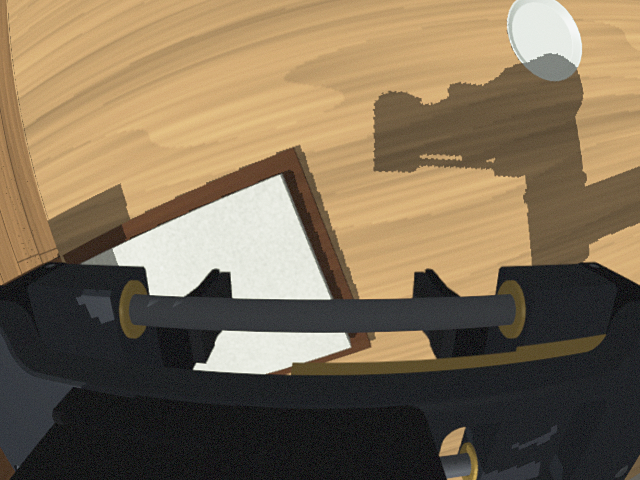

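drive_tool(
  deltas=[
    {"dx": 0.615, "dy": 0.482, "dz": 0.043, "wx": 0, "wy": 0, "wz": -1.3},
    {"dx": 0.615, "dy": 0.482, "dz": 0.043, "wx": 0, "wy": 0, "wz": -1.3},
    {"dx": 0.615, "dy": 0.482, "dz": 0.043, "wx": 0, "wy": 0, "wz": -1.3},
    {"dx": 0.615, "dy": 0.482, "dz": 0.043, "wx": 0, "wy": 0, "wz": -1.3},
    {"dx": 0.615, "dy": 0.482, "dz": 0.043, "wx": 0, "wy": 0, "wz": -1.3},
    {"dx": 0.615, "dy": 0.482, "dz": 0.043, "wx": 0, "wy": 0, "wz": -1.3},
    {"dx": 0.615, "dy": 0.482, "dz": 0.043, "wx": 0, "wy": 0, "wz": -1.3},
    {"dx": 0.615, "dy": 0.482, "dz": 0.043, "wx": 0, "wy": 0, "wz": -1.3},
    {"dx": 0.615, "dy": 0.482, "dz": 0.043, "wx": 0, "wy": 0, "wz": -1.3},
    {"dx": 0.615, "dy": 0.482, "dz": 0.043, "wx": 0, "wy": 0, "wz": -1.3},
    {"dx": 0.615, "dy": 0.482, "dz": 0.043, "wx": 0, "wy": 0, "wz": -1.3},
    {"dx": 0.615, "dy": 0.482, "dz": 0.043, "wx": 0, "wy": 0, "wz": -1.3},
    {"dx": 0.615, "dy": 0.482, "dz": 0.043, "wx": 0, "wy": 0, "wz": -1.3},
    {"dx": 0.615, "dy": 0.482, "dz": 0.043, "wx": 0, "wy": 0, "wz": -1.3},
    {"dx": 0.615, "dy": 0.482, "dz": 0.043, "wx": 0, "wy": 0, "wz": -1.3},
    {"dx": 0.615, "dy": 0.482, "dz": 0.043, "wx": 0, "wy": 0, "wz": -1.3},
    {"dx": 0.615, "dy": 0.482, "dz": 0.043, "wx": 0, "wy": 0, "wz": -1.3},
    {"dx": 0.615, "dy": 0.482, "dz": 0.043, "wx": 0, "wy": 0, "wz": -1.3},
  ],
)

```text
time_s: 2.0
tcp_pos: [0.6306, -0.0255, 0.1787]
ee_rot: [[0.97, -0.244, -0.002], [-0.244, -0.97, -0.0], [-0.002, 0.0, -1.0]]
wrist_force: [-1.1, 0.4, -0.4]
gripper_width: 0.999
```

```bash
python3 snap.py w2
```

```text
2.0 [ 0.6306 -0.0255  0.1787] yaw -14.14 zax [-0.0016 -0.     -1.    ] J [ 12.3  24.5  -2.2  -0.  -63.4  63.5] F [-1.1  0.4 -0.4] g 0.9990623249230559
```

View pics/w2.png

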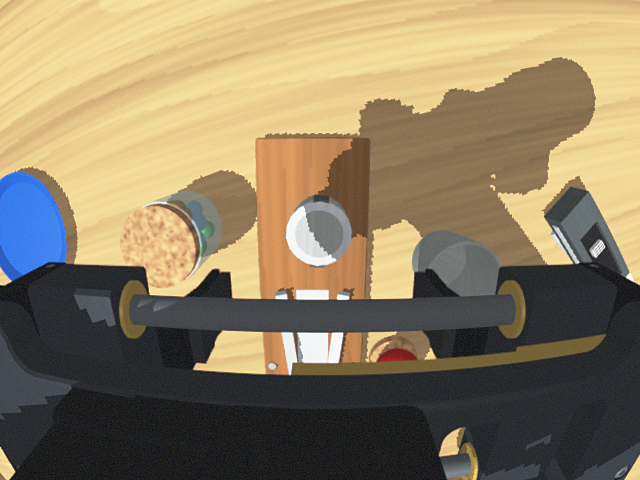

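```bash
cat > w.py <<'E'
from h import *
import pickle
def W(n):
    t,R=pickle.load(open(f"pics/{n}.pkl","rb"));return lambda px,z:onz("wrist",px,z,t,R)
E
python3 - <<'E'
from w import *
f=W("w2")
print("tin",f((318.5,231.5),.06))
a=f((256,139),.018);b=f((369.5,138.5),.018);print(a,b,np.linalg.norm(a-b),np.degrees(np.arctan2(*(b-a)[1::-1])))
l=f((259,245),.018);q=f((368,245),.018);print("yaw L",np.degrees(np.arctan2(*(l-a)[1::-1])),"R",np.degrees(np.arctan2(*(q-b)[1::-1])))
print("dock centre from rear mid",(a+b)[:2]/2+.13*np.array([-.97,.244]))
im=cv2.imread("pics/w2.png");cv2.imwrite("pics/c4.png",cv2.resize(im[120:300,230:400],None,fx=3.3,fy=3.3,interpolation=2))
E
```

```text
tin [ 0.63064906 -0.02332664  0.06      ]
[0.71425794 0.01173092 0.018     ] [ 0.69024767 -0.08350336  0.018     ] 0.09821436375790293 -104.15039784540156
yaw L 165.74369027758354 R 166.29526467489174
dock centre from rear mid [ 0.5761528  -0.00416622]
```

View pics/c4.png

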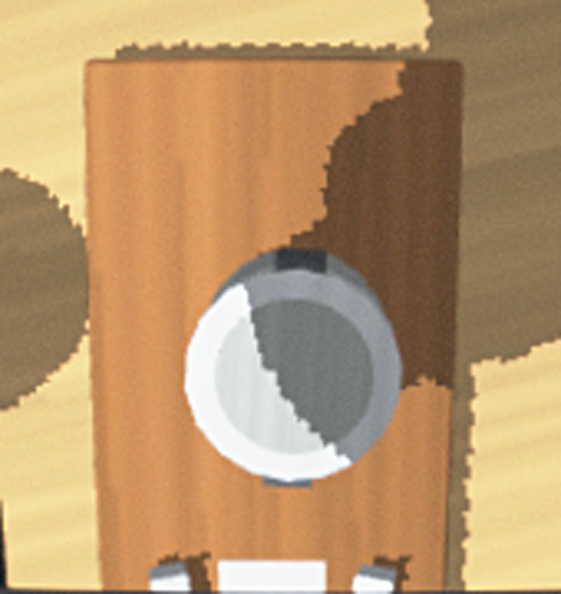

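drive_tool(
  deltas=[
    {"dx": -0.002, "dy": -0.0016, "dz": 0.05, "wx": 0, "wy": 0, "wz": 0},
    {"dx": -0.002, "dy": -0.0016, "dz": 0.1, "wx": 0, "wy": 0, "wz": 0},
    {"dx": -0.002, "dy": -0.0016, "dz": 0.135, "wx": 0, "wy": 0, "wz": 0},
    {"dx": -0.002, "dy": -0.0016, "dz": 0.15, "wx": 0, "wy": 0, "wz": 0},
    {"dx": -0.002, "dy": -0.0016, "dz": 0.15, "wx": 0, "wy": 0, "wz": 0},
  ],
)

```text
time_s: 2.55
tcp_pos: [0.6268, -0.0216, 0.0271]
ee_rot: [[0.971, -0.241, -0.006], [-0.241, -0.971, -0.001], [-0.006, 0.002, -1.0]]
wrist_force: [0.5, -0.2, 0.9]
gripper_width: 0.998
```

drive_tool(
  deltas=[
    {"dx": 0, "dy": 0, "dz": 0, "wx": 0, "wy": 0, "wz": 0},
    {"dx": 0, "dy": 0, "dz": 0, "wx": 0, "wy": 0, "wz": 0},
    {"dx": 0, "dy": 0, "dz": 0, "wx": 0, "wy": 0, "wz": 0},
    {"dx": 0, "dy": 0, "dz": 0, "wx": 0, "wy": 0, "wz": 0},
    {"dx": 0, "dy": 0, "dz": 0, "wx": 0, "wy": 0, "wz": 0},
    {"dx": 0, "dy": 0, "dz": 0, "wx": 0, "wy": 0, "wz": 0},
  ],
  gripper=0.4,
)

```text
time_s: 3.15
tcp_pos: [0.6295, -0.0228, 0.03]
ee_rot: [[0.97, -0.243, 0.001], [-0.243, -0.97, 0.0], [0.001, -0.0, -1.0]]
wrist_force: [-0.1, 0.2, 2.0]
gripper_width: 0.568
```

```bash
python3 snap.py w3
```

```text
3.15 [ 0.6295 -0.0228  0.03  ] yaw -14.05 zax [ 7.e-04  1.e-04 -1.e+00] J [ 12.6  33.2 -11.5   0.  -45.2  63.3] F [-0.1  0.2  2. ] g 0.5683558848023277
```

View pics/w3.png

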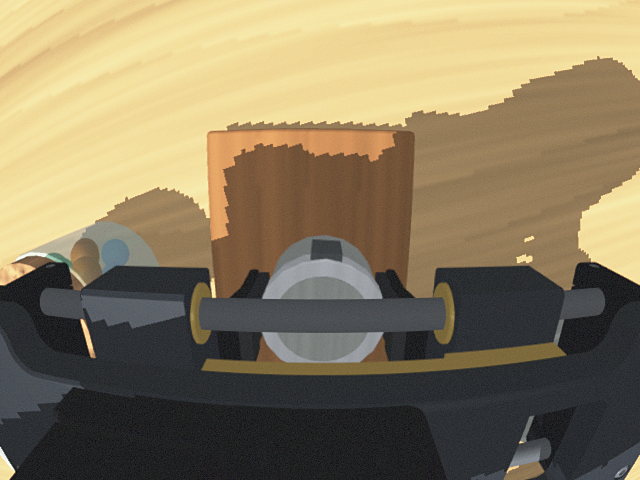

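drive_tool(
  deltas=[
    {"dx": 0, "dy": 0, "dz": -0.04, "wx": 0, "wy": 0, "wz": 0},
    {"dx": 0, "dy": 0, "dz": -0.09, "wx": 0, "wy": 0, "wz": 0},
    {"dx": -0.02, "dy": -0.028, "dz": -0.11, "wx": 0, "wy": 0, "wz": 0},
    {"dx": -0.048, "dy": -0.066, "dz": -0.11, "wx": 0, "wy": 0, "wz": 0},
    {"dx": -0.077, "dy": -0.105, "dz": -0.11, "wx": 0, "wy": 0, "wz": 0},
    {"dx": -0.106, "dy": -0.144, "dz": -0.11, "wx": 0, "wy": 0, "wz": 0},
    {"dx": -0.134, "dy": -0.183, "dz": -0.11, "wx": 0, "wy": 0, "wz": 0},
    {"dx": -0.163, "dy": -0.222, "dz": -0.11, "wx": 0, "wy": 0, "wz": 0},
    {"dx": -0.187, "dy": -0.255, "dz": -0.09, "wx": 0, "wy": 0, "wz": 0},
    {"dx": -0.2027, "dy": -0.2763, "dz": -0.06, "wx": 0, "wy": 0, "wz": 0},
    {"dx": -0.2027, "dy": -0.2763, "dz": -0.03, "wx": 0, "wy": 0, "wz": 0},
    {"dx": -0.2027, "dy": -0.2763, "dz": -0.01, "wx": 0, "wy": 0, "wz": 0},
    {"dx": -0.2027, "dy": -0.2763, "dz": -0.01, "wx": 0, "wy": 0, "wz": 0},
  ],
)

```text
time_s: 4.5
tcp_pos: [0.4972, 0.2927, 0.0359]
ee_rot: [[0.97, -0.243, -0.007], [-0.243, -0.97, -0.006], [-0.005, 0.007, -1.0]]
wrist_force: [-0.4, 0.1, -1.5]
gripper_width: 0.567
```

```bash
python3 snap.py w4; python3 snap.py t4 top;python3 -c "
import cv2;im=cv2.imread('pics/t4.png');cv2.imwrite('pics/c5.png',cv2.resize(im[170:350,130:380],None,fx=3,fy=3,interpolation=2))"
```

```text
4.5 [0.4972 0.2927 0.0359] yaw -14.06 zax [-0.0065 -0.0057 -1.    ] J [ 46.5  29.  -18.8  -0.1 -42.7  29.5] F [-0.4  0.1 -1.5] g 0.5671064722782855
4.55 [0.4988 0.2936 0.038 ] yaw -14.04 zax [-0.003 -0.003 -1.   ] J [ 46.5  28.8 -18.6  -0.  -42.8  29.5] F [-0.1  1.7 -1.6] g 0.5673741981989672
```

View pics/w4.png

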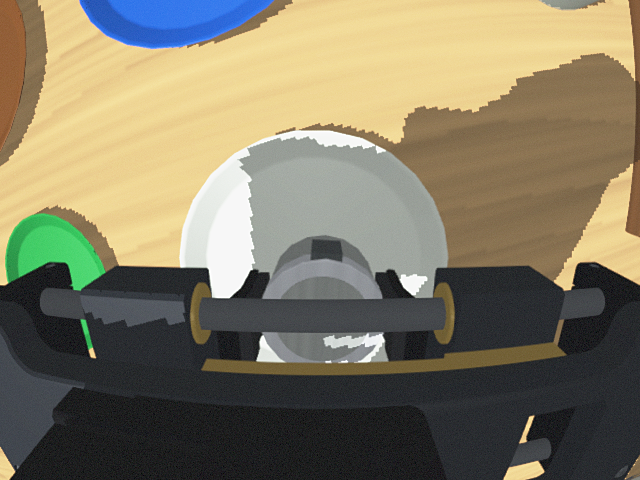

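View pics/c5.png

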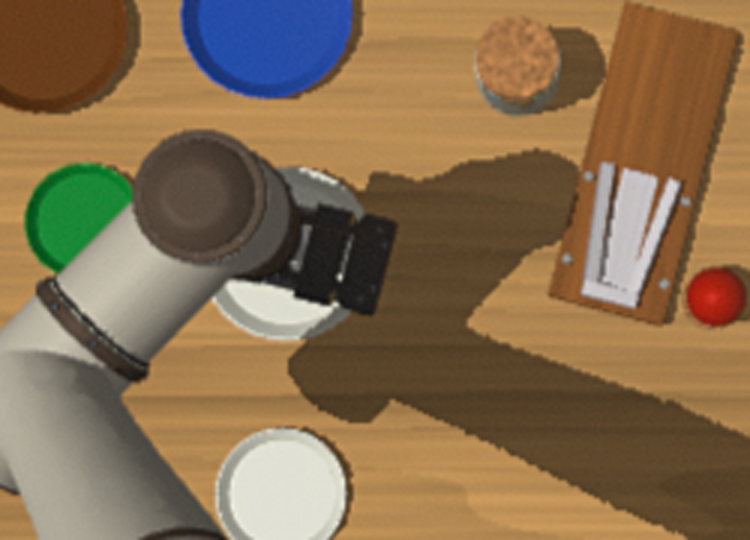

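drive_tool(
  deltas=[
    {"dx": 0, "dy": 0, "dz": 0.01, "wx": 0, "wy": 0, "wz": 0},
    {"dx": 0, "dy": 0, "dz": 0.018, "wx": 0, "wy": 0, "wz": 0},
    {"dx": 0, "dy": 0, "dz": 0.022, "wx": 0, "wy": 0, "wz": 0},
    {"dx": 0, "dy": 0, "dz": 0.0235, "wx": 0, "wy": 0, "wz": 0},
    {"dx": 0, "dy": 0, "dz": 0.0235, "wx": 0, "wy": 0, "wz": 0},
  ],
)

```text
time_s: 5.1
tcp_pos: [0.4996, 0.294, 0.017]
ee_rot: [[0.97, -0.243, -0.0], [-0.243, -0.97, -0.001], [-0.0, 0.001, -1.0]]
wrist_force: [-2.2, -2.0, 4.3]
gripper_width: 0.563
```

drive_tool(
  deltas=[
    {"dx": 0, "dy": 0, "dz": 0, "wx": 0, "wy": 0, "wz": 0},
    {"dx": 0, "dy": 0, "dz": 0, "wx": 0, "wy": 0, "wz": 0},
    {"dx": 0, "dy": 0, "dz": 0, "wx": 0, "wy": 0, "wz": 0},
    {"dx": 0, "dy": 0, "dz": 0, "wx": 0, "wy": 0, "wz": 0},
  ],
  gripper=0.72,
)

```text
time_s: 5.5
tcp_pos: [0.4999, 0.2945, 0.016]
ee_rot: [[0.97, -0.243, 0.0], [-0.243, -0.97, 0.0], [0.0, -0.0, -1.0]]
wrist_force: [0.2, -0.5, 0.1]
gripper_width: 0.711
```

drive_tool(
  deltas=[
    {"dx": 0, "dy": 0, "dz": -0.02, "wx": 0, "wy": 0, "wz": 0},
    {"dx": 0, "dy": 0, "dz": -0.06, "wx": 0, "wy": 0, "wz": 0},
    {"dx": 0, "dy": 0, "dz": -0.11, "wx": 0, "wy": 0, "wz": 0},
    {"dx": 0, "dy": 0, "dz": -0.16, "wx": 0, "wy": 0, "wz": 0},
    {"dx": 0, "dy": 0, "dz": -0.18, "wx": 0, "wy": 0, "wz": 0},
    {"dx": 0, "dy": 0, "dz": -0.18, "wx": 0, "wy": 0, "wz": 0},
  ],
)

```text
time_s: 6.1
tcp_pos: [0.5015, 0.2959, 0.2006]
ee_rot: [[0.97, -0.242, 0.007], [-0.242, -0.97, 0.006], [0.005, -0.008, -1.0]]
wrist_force: [0.4, 0.4, -0.2]
gripper_width: 0.721
```

```bash
python3 snap.py w5;python3 plan.py .5 .2945 .1965 -14.04 .533 -.300 .19 32.4
```

```text
6.1 [0.5015 0.2959 0.2006] yaw -14.02 zax [ 0.0071  0.0062 -1.    ] J [ 46.5  18.6  -8.1   0.1 -62.8  29.5] F [ 0.4  0.4 -0.2] g 0.72097479877947
dx dy dz [0.1762 0.5687 0.0065] wz -46.44
```

View pics/w5.png

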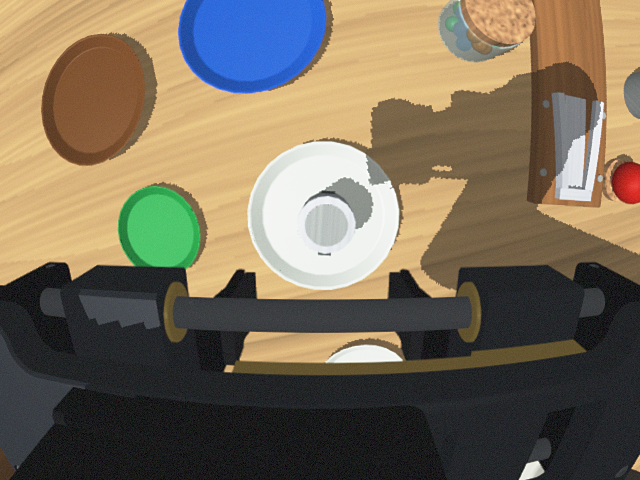

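The tin stands upright in the middle of the large white dish, at (326,223). Next I'll go above the lamp.

drive_tool(
  deltas=[
    {"dx": 0.176, "dy": 0.569, "dz": 0.0065, "wx": 0, "wy": 0, "wz": -46.4},
    {"dx": 0.176, "dy": 0.569, "dz": 0.0065, "wx": 0, "wy": 0, "wz": -46.4},
    {"dx": 0.176, "dy": 0.569, "dz": 0.0065, "wx": 0, "wy": 0, "wz": -46.4},
    {"dx": 0.176, "dy": 0.569, "dz": 0.0065, "wx": 0, "wy": 0, "wz": -46.4},
    {"dx": 0.176, "dy": 0.569, "dz": 0.0065, "wx": 0, "wy": 0, "wz": -46.4},
    {"dx": 0.176, "dy": 0.569, "dz": 0.0065, "wx": 0, "wy": 0, "wz": -46.4},
    {"dx": 0.176, "dy": 0.569, "dz": 0.0065, "wx": 0, "wy": 0, "wz": -46.4},
    {"dx": 0.176, "dy": 0.569, "dz": 0.0065, "wx": 0, "wy": 0, "wz": -46.4},
    {"dx": 0.176, "dy": 0.569, "dz": 0.0065, "wx": 0, "wy": 0, "wz": -46.4},
    {"dx": 0.176, "dy": 0.569, "dz": 0.0065, "wx": 0, "wy": 0, "wz": -46.4},
    {"dx": 0.176, "dy": 0.569, "dz": 0.0065, "wx": 0, "wy": 0, "wz": -46.4},
    {"dx": 0.176, "dy": 0.569, "dz": 0.0065, "wx": 0, "wy": 0, "wz": -46.4},
    {"dx": 0.176, "dy": 0.569, "dz": 0.0065, "wx": 0, "wy": 0, "wz": -46.4},
    {"dx": 0.176, "dy": 0.569, "dz": 0.0065, "wx": 0, "wy": 0, "wz": -46.4},
    {"dx": 0.176, "dy": 0.569, "dz": 0.0065, "wx": 0, "wy": 0, "wz": -46.4},
    {"dx": 0.176, "dy": 0.569, "dz": 0.0065, "wx": 0, "wy": 0, "wz": -46.4},
    {"dx": 0.176, "dy": 0.569, "dz": 0.0065, "wx": 0, "wy": 0, "wz": -46.4},
  ],
  gripper=1.0,
)

```text
time_s: 7.85
tcp_pos: [0.5326, -0.2988, 0.1897]
ee_rot: [[0.844, 0.537, 0.0], [0.537, -0.844, 0.0], [0.0, -0.0, -1.0]]
wrist_force: [0.4, 0.0, -0.4]
gripper_width: 1.003
```

```bash
python3 snap.py w6;python3 -c "
import cv2;im=cv2.imread('pics/w6.png');cv2.imwrite('pics/c6.png',cv2.resize(im[140:300,240:400],None,fx=3.7,fy=3.7,interpolation=2))"
```

```text
7.85 [ 0.5326 -0.2988  0.1897] yaw 32.48 zax [ 1.e-04  1.e-04 -1.e+00] J [-14.1  22.   -4.4  -0.  -63.5 136.6] F [ 0.4  0.  -0.4] g 1.0034933158617856
```

View pics/w6.png

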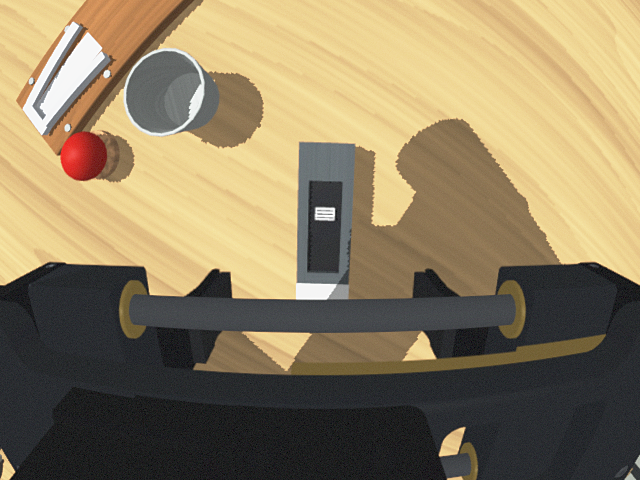

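View pics/c6.png

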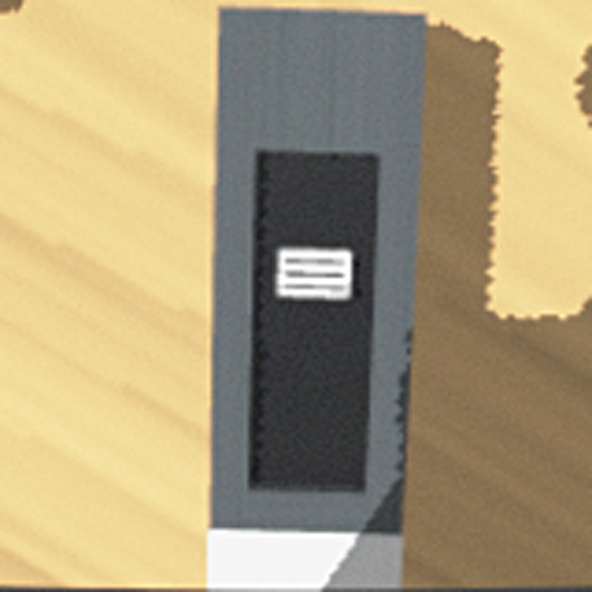

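Run:
```python
from w import *
F=W("w6");f=lambda x,y,z:F((240+(x+.5)/3.7-.5,140+(y+.5)/3.7-.5),z)[:2]
y=lambda d:np.degrees(np.arctan2(d[1],d[0]))
a,b=f(219,9,.046),f(428,14,.046);c,d=f(256,152,.046),f(379,152,.046);e,g=f(250,490,.046),f(365,492,.046)
j=(f(211,527,.046)+f(403,532,.046))/2
print("tailw",np.linalg.norm(a-b),y(b-a)+90, "slot",np.linalg.norm(c-d),y(d-c)+90,np.linalg.norm(e-g),y(g-e)+90)
print("yaw slot axis",y((e+g-c-d))%360,"edges",y(f(211,527,.046)-a)%360,y(f(403,532,.046)-b)%360,y(j-(a+b)/2)%360)
print("slot len",np.linalg.norm((e+g-c-d)/2),"slotmid",(c+d+e+g)/4,"switch",f(315,274,.046),"tail mid",(a+b)/2,"front", j)
u=np.array([np.cos(np.radians(212.4)),np.sin(np.radians(212.4))])
print("centre: from slot",(c+d+e+g)/4-.002*u,"sw",f(315,274,.046)+.01*u,"tail",(a+b)/2+.07*u)
```

```text
tailw 0.04610411451035214 31.21911771772389 slot 0.027420051980891733 32.524999564280016 0.027197155363469918 31.399340506373086
yaw slot axis 210.90074311215164 edges 210.8178046616228 210.72461708496317 210.7711540986004
slot len 0.0799053957208217 slotmid [ 0.53071987 -0.30189706] switch [ 0.54128366 -0.29585011] tail mid [ 0.59226804 -0.26557857] front [ 0.48807956 -0.32761629]
centre: from slot [ 0.53240852 -0.30082541] sw [ 0.53284038 -0.30120838] tail [ 0.53316508 -0.30308644]
```

drive_tool(
  deltas=[
    {"dx": -0.0012, "dy": 0.0018, "dz": 0.05, "wx": 0, "wy": 0, "wz": 1.45},
    {"dx": -0.0012, "dy": 0.0018, "dz": 0.1, "wx": 0, "wy": 0, "wz": 1.45},
    {"dx": -0.0012, "dy": 0.0018, "dz": 0.145, "wx": 0, "wy": 0, "wz": 1.45},
    {"dx": -0.0012, "dy": 0.0018, "dz": 0.165, "wx": 0, "wy": 0, "wz": 1.45},
    {"dx": -0.0012, "dy": 0.0018, "dz": 0.172, "wx": 0, "wy": 0, "wz": 1.45},
    {"dx": -0.0012, "dy": 0.0018, "dz": 0.172, "wx": 0, "wy": 0, "wz": 1.45},
    {"dx": -0.0012, "dy": 0.0018, "dz": 0.172, "wx": 0, "wy": 0, "wz": 1.45},
  ],
)

```text
time_s: 8.6
tcp_pos: [0.5338, -0.3026, 0.0193]
ee_rot: [[0.858, 0.514, 0.003], [0.514, -0.858, -0.001], [0.002, 0.003, -1.0]]
wrist_force: [0.0, -0.2, 0.9]
gripper_width: 1.002
```

drive_tool(
  deltas=[
    {"dx": 0, "dy": 0, "dz": 0, "wx": 0, "wy": 0, "wz": 0},
    {"dx": 0, "dy": 0, "dz": 0, "wx": 0, "wy": 0, "wz": 0},
    {"dx": 0, "dy": 0, "dz": 0, "wx": 0, "wy": 0, "wz": 0},
    {"dx": 0, "dy": 0, "dz": 0, "wx": 0, "wy": 0, "wz": 0},
    {"dx": 0, "dy": 0, "dz": 0, "wx": 0, "wy": 0, "wz": 0},
    {"dx": 0, "dy": 0, "dz": 0, "wx": 0, "wy": 0, "wz": 0},
    {"dx": 0, "dy": 0, "dz": 0, "wx": 0, "wy": 0, "wz": 0},
  ],
  gripper=0.3,
)

```text
time_s: 9.3
tcp_pos: [0.5319, -0.3022, 0.0175]
ee_rot: [[0.858, 0.514, -0.001], [0.514, -0.858, 0.0], [-0.001, -0.001, -1.0]]
wrist_force: [-0.5, 1.3, 1.5]
gripper_width: 0.528
```

```bash
python3 snap.py w7
```

```text
9.3 [ 0.5319 -0.3022  0.0175] yaw 30.9 zax [-1.e-03  5.e-04 -1.e+00] J [-14.5  32.8 -14.7  -0.  -42.5 135.4] F [-0.5  1.3  1.5] g 0.527833550887797
```

View pics/w7.png

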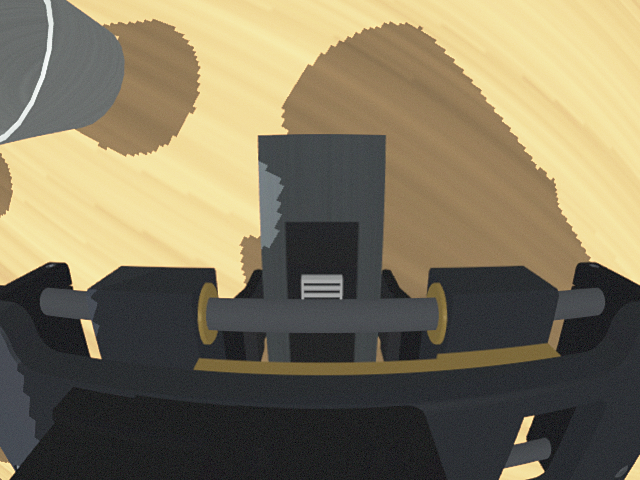

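```bash
python3 - <<'E'
from w import *
t,R=pickle.load(open("pics/w7.pkl","rb"));F=W("w7")
for n,p in(("tailL",(259,136)),("tailR",(385.5,135)),("slotL",(287,222)),("slotR",(358,222)),("swL",(302,275)),("swR",(342,275))):print(n,(R.T@(F(p,.0455)-t)).round(4))
E
python3 plan.py .5322 -.302 .018 30.95 .637 -.021 .14 -14.1
```

```text
tailL [ 0.0706 -0.0228 -0.028 ]
tailR [ 0.071   0.0227 -0.028 ]
slotL [ 0.0388 -0.0131 -0.028 ]
slotR [ 0.0388  0.0132 -0.028 ]
swL [ 0.0179 -0.0079 -0.028 ]
swR [ 0.0179  0.0075 -0.028 ]
dx dy dz [ 0.2344 -0.1871 -0.122 ] wz 45.05
```

```bash
python3 snap.py t7 top; python3 snap.py s7 scene; python3 -c "
import cv2;im=cv2.imread('pics/t7.png');cv2.imwrite('pics/c7.png',cv2.resize(im[165:285,305:385],None,fx=5,fy=5,interpolation=2))
im=cv2.imread('pics/s7.png');cv2.imwrite('pics/c8.png',cv2.resize(im[220:305,200:320],None,fx=6,fy=6,interpolation=2))"
```

```text
9.35 [ 0.532  -0.3022  0.0176] yaw 30.9 zax [-1.e-03  5.e-04 -1.e+00] J [-14.5  32.8 -14.7  -0.  -42.5 135.4] F [-0.4  2.   2.2] g 0.5288325843940322
9.4 [ 0.532  -0.3022  0.0175] yaw 30.9 zax [-1.e-03  4.e-04 -1.e+00] J [-14.5  32.8 -14.7  -0.  -42.5 135.4] F [-1.3  3.1  2.4] g 0.5253283924634217
```

View pics/c7.png

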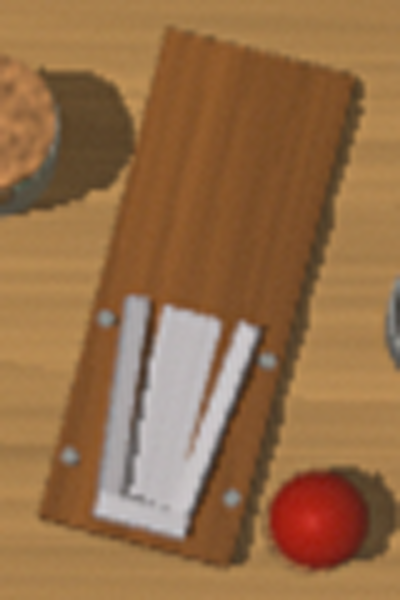

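View pics/c8.png

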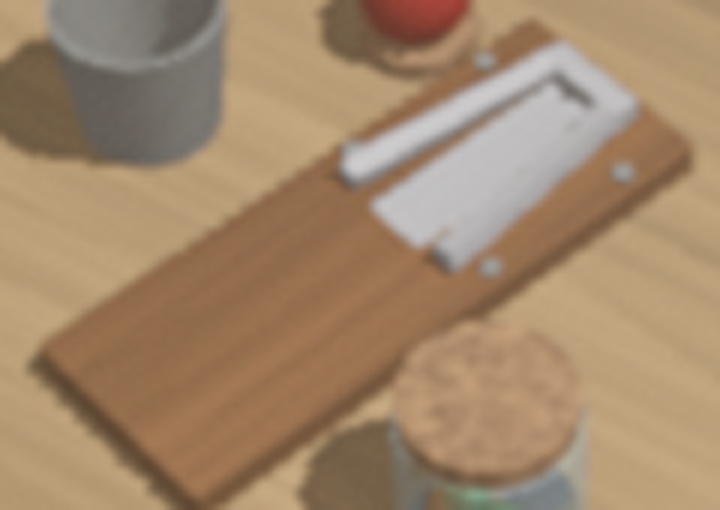

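Run:
```python
from h import *
f=lambda p:(305+(p[0]+.5)/5-.5,165+(p[1]+.5)/5-.5)
g=lambda p:(200+(p[0]+.5)/6-.5,220+(p[1]+.5)/6-.5)
y=lambda d:np.degrees(np.arctan2(d[1],d[0]))%360
C=np.array([onz("top",f(p),.018)[:2] for p in((166,28),(358,76),(232,567),(40,518))])
S=np.array([onz("top",f(p),.019)[:2] for p in((105,318),(268,360),(232,497),(70,456))])
for n,c in(("corn",C),("screw",S)):
    ax=(c[2]+c[3]-c[0]-c[1])/2;w=(c[0]-c[1]+c[3]-c[2])/2
    print(n,c.mean(0),"yaw",y(ax),y(w)+90,np.linalg.norm(ax),np.linalg.norm(w))
D=np.array([onz("scene",g(p),.018)[:2] for p in((205,508),(38,352),(534,20),(692,150))])
c=D;ax=(c[2]+c[3]-c[0]-c[1])/2;w=(c[0]-c[1]+c[3]-c[2])/2
print("scene",c.mean(0),"yaw",y(ax),y(w)+90,np.linalg.norm(ax),np.linalg.norm(w))
S2=np.array([onz("scene",g(p),.019)[:2] for p in((490,267),(484,60),(624,172))])
T2=S[[0,2,3]];print("screws scene",S2,"top",T2, "diff",S2-T2)
# rail tips z=.03
for n,p in(("L",((124,296),(150,298))),("R",((238,320),(262,326))),("stop",((94,516),(186,537)))):print(n,[onz("top",f(q),.03 if n!="stop" else .028)[:2].round(4) for q in p])
```

```text
corn [ 0.57820572 -0.00507797] yaw 165.61958104492376 165.9176546261538 0.2589022711629676 0.10009591019300883
screw [0.52080897 0.01059135] yaw 165.55456630244993 165.81459222144142 0.07197494522146383 0.0843770676242796
scene [0.58081298 0.00203757] yaw 166.0081251818279 165.40072673519649 0.2573977965497205 0.09958052493392958
screws scene [[ 0.56542718  0.0455694 ]
 [ 0.47410951 -0.01847511]
 [ 0.49487473  0.06374252]] top [[ 0.56617068  0.04273595]
 [ 0.47579369 -0.02111355]
 [ 0.49612475  0.06025097]] diff [[-0.00074349  0.00283345]
 [-0.00168418  0.00263845]
 [-0.00125001  0.00349155]]
L [array([0.5758, 0.0336]), array([0.5748, 0.0205])]
R [array([ 0.5639, -0.0236]), array([ 0.5609, -0.0356])]
stop [array([0.4653, 0.0484]), array([0.455 , 0.0025])]
```

```bash
python3 plan.py .5322 -.302 .018 30.95 .6355 -.0193 .12 -14.2
```

```text
dx dy dz [ 0.234  -0.1893 -0.102 ] wz 45.15
```

drive_tool(
  deltas=[
    {"dx": 0, "dy": 0, "dz": -0.02, "wx": 0, "wy": 0, "wz": 0},
    {"dx": 0, "dy": 0, "dz": -0.06, "wx": 0, "wy": 0, "wz": 0},
    {"dx": 0, "dy": 0, "dz": -0.1, "wx": 0, "wy": 0, "wz": 0},
    {"dx": 0, "dy": 0, "dz": -0.125, "wx": 0, "wy": 0, "wz": 0},
    {"dx": 0, "dy": 0, "dz": -0.13, "wx": 0, "wy": 0, "wz": 0},
  ],
)

```text
time_s: 9.95
tcp_pos: [0.534, -0.3031, 0.1504]
ee_rot: [[0.858, 0.514, 0.006], [0.514, -0.858, -0.002], [0.004, 0.005, -1.0]]
wrist_force: [1.0, -0.2, -4.3]
gripper_width: 0.527
```

Now I'll move over the landing at z 0.12 (cmd 0.148 minus 0.028).

drive_tool(
  deltas=[
    {"dx": 0.026, "dy": -0.021, "dz": 0, "wx": 0, "wy": 0, "wz": 5},
    {"dx": 0.055, "dy": -0.045, "dz": 0, "wx": 0, "wy": 0, "wz": 11},
    {"dx": 0.085, "dy": -0.069, "dz": 0, "wx": 0, "wy": 0, "wz": 17},
    {"dx": 0.117, "dy": -0.095, "dz": 0, "wx": 0, "wy": 0, "wz": 23},
    {"dx": 0.148, "dy": -0.12, "dz": 0, "wx": 0, "wy": 0, "wz": 29},
    {"dx": 0.179, "dy": -0.145, "dz": 0, "wx": 0, "wy": 0, "wz": 35},
    {"dx": 0.21, "dy": -0.17, "dz": 0, "wx": 0, "wy": 0, "wz": 41},
    {"dx": 0.228, "dy": -0.184, "dz": 0.01, "wx": 0, "wy": 0, "wz": 44},
    {"dx": 0.234, "dy": -0.1893, "dz": 0.02, "wx": 0, "wy": 0, "wz": 45.15},
    {"dx": 0.234, "dy": -0.1893, "dz": 0.028, "wx": 0, "wy": 0, "wz": 45.15},
    {"dx": 0.234, "dy": -0.1893, "dz": 0.028, "wx": 0, "wy": 0, "wz": 45.15},
    {"dx": 0.234, "dy": -0.1893, "dz": 0.028, "wx": 0, "wy": 0, "wz": 45.15},
  ],
)

```text
time_s: 11.15
tcp_pos: [0.6352, -0.0208, 0.1184]
ee_rot: [[0.969, -0.247, -0.002], [-0.247, -0.969, -0.001], [-0.002, 0.001, -1.0]]
wrist_force: [-0.6, 0.5, -4.3]
gripper_width: 0.525
```

```bash
python3 snap.py w8
```

```text
11.15 [ 0.6352 -0.0208  0.1184] yaw -14.28 zax [-2.1e-03 -5.0e-04 -1.0e+00] J [ 12.7  28.   -5.8   0.  -56.3  63. ] F [-0.6  0.5 -4.3] g 0.5252772209582331
```

View pics/w8.png

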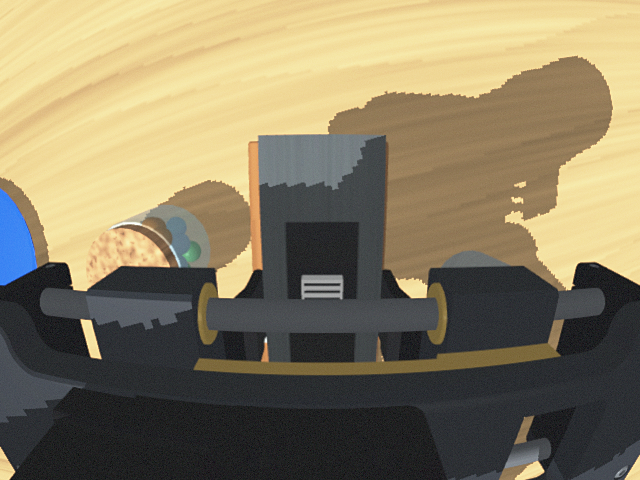

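drive_tool(
  deltas=[
    {"dx": 0, "dy": 0, "dz": 0.03, "wx": 0, "wy": 0, "wz": 0},
    {"dx": 0, "dy": 0, "dz": 0.06, "wx": 0, "wy": 0, "wz": 0},
    {"dx": 0, "dy": 0, "dz": 0.072, "wx": 0, "wy": 0, "wz": 0},
    {"dx": 0, "dy": 0, "dz": 0.072, "wx": 0, "wy": 0, "wz": 0},
    {"dx": 0, "dy": 0, "dz": 0.072, "wx": 0, "wy": 0, "wz": 0},
  ],
)

```text
time_s: 11.7
tcp_pos: [0.6371, -0.0201, 0.0489]
ee_rot: [[0.969, -0.246, 0.003], [-0.246, -0.969, -0.0], [0.003, -0.0, -1.0]]
wrist_force: [0.7, -0.2, -4.2]
gripper_width: 0.53
```

```bash
python3 snap.py w9; python3 -c "
import cv2;im=cv2.imread('pics/w9.png');cv2.imwrite('pics/c9.png',cv2.resize(im[115:285,200:440],None,fx=3.3,fy=3.3,interpolation=2))"
```

```text
11.7 [ 0.6371 -0.0201  0.0489] yaw -14.23 zax [ 2.6e-03 -2.0e-04 -1.0e+00] J [ 12.7  32.4  -9.6   0.1 -47.9  63. ] F [ 0.7 -0.2 -4.2] g 0.5298997985697317
```

View pics/c9.png

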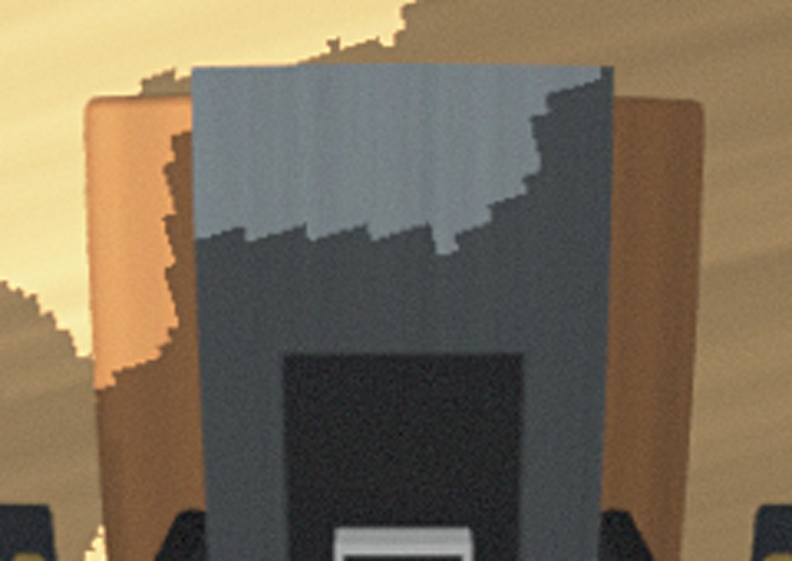

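Run:
```python
from w import *
t,R=pickle.load(open("pics/w9.pkl","rb"));F=W("w9")
f=lambda x,y,z:R.T@(F((200+(x+.5)/3.3-.5,115+(y+.5)/3.3-.5),z)-t)
z=.018;zl=t[2]+.028
L=[f(86,115,z),f(95,360,z),f(105,520,z)];Q=[f(704,115,z),f(694,360,z),f(685,520,z)]
for a,b in zip(L,Q):print(a.round(4),b.round(4),"mid y",(a+b)[1]/2,"w",b[1]-a[1])
print("dock yaw in tool",[np.degrees(np.arctan2((x[2]-x[0])[1],-(x[2]-x[0])[0])) for x in(L,Q)])
a,b=f(192,67,zl),f(612,67,zl);print("lamp tail",a,b,(a+b)/2);print("rear edge",f(300,97,z), f(650,98,z),f(130,98,z))
```

```text
[ 0.0655 -0.0503  0.0311] [0.0654 0.0483 0.0311] mid y -0.0010192622081577722 w 0.09854718125324108
[ 0.0253 -0.0504  0.031 ] [0.0253 0.0481 0.031 ] mid y -0.0011543841071229091 w 0.09856187919495125
[-0.0026 -0.0506  0.0309] [-0.0026  0.0483  0.0309] mid y -0.0011245148914270434 w 0.09890547909363866
dock yaw in tool [np.float64(-0.2394503932786034), np.float64(0.06234529947607803)]
lamp tail [ 0.07106215 -0.02277861 -0.02780766] [ 0.07104467  0.023116   -0.02782607] [ 0.07105341  0.00016869 -0.02781687]
rear edge [ 0.06738787 -0.01579278  0.03110011] [0.06776214 0.03935018 0.031079  ] [ 0.06793016 -0.04296699  0.03111238]
```

drive_tool(
  deltas=[
    {"dx": 0, "dy": -0.0012, "dz": 0.006, "wx": 0, "wy": 0, "wz": 0},
    {"dx": 0, "dy": -0.0012, "dz": 0.01, "wx": 0, "wy": 0, "wz": 0},
    {"dx": 0, "dy": -0.0012, "dz": 0.012, "wx": 0, "wy": 0, "wz": 0},
    {"dx": 0, "dy": -0.0012, "dz": 0.0125, "wx": 0, "wy": 0, "wz": 0},
    {"dx": 0, "dy": -0.0012, "dz": 0.0125, "wx": 0, "wy": 0, "wz": 0},
  ],
)

```text
time_s: 12.25
tcp_pos: [0.6362, -0.0186, 0.0356]
ee_rot: [[0.969, -0.246, 0.0], [-0.246, -0.969, -0.0], [0.0, 0.0, -1.0]]
wrist_force: [-1.2, 0.7, -0.0]
gripper_width: 0.524
```

drive_tool(
  deltas=[
    {"dx": -0.01, "dy": 0, "dz": 0, "wx": 0, "wy": 0, "wz": 0},
    {"dx": -0.025, "dy": 0, "dz": 0, "wx": 0, "wy": 0, "wz": 0},
    {"dx": -0.04, "dy": 0, "dz": 0, "wx": 0, "wy": 0, "wz": 0},
    {"dx": -0.055, "dy": 0, "dz": 0, "wx": 0, "wy": 0, "wz": 0},
    {"dx": -0.07, "dy": 0, "dz": 0, "wx": 0, "wy": 0, "wz": 0},
    {"dx": -0.08, "dy": 0, "dz": 0, "wx": 0, "wy": 0, "wz": 0},
    {"dx": -0.09, "dy": 0, "dz": 0, "wx": 0, "wy": 0, "wz": 0},
    {"dx": -0.09, "dy": 0, "dz": 0, "wx": 0, "wy": 0, "wz": 0},
    {"dx": -0.09, "dy": 0, "dz": 0, "wx": 0, "wy": 0, "wz": 0},
  ],
)

```text
time_s: 13.15
tcp_pos: [0.5479, 0.0036, 0.0355]
ee_rot: [[0.969, -0.246, -0.002], [-0.246, -0.969, -0.0], [-0.002, 0.001, -1.0]]
wrist_force: [-5.3, 3.2, 4.6]
gripper_width: 0.523
```

```bash
python3 snap.py w10; python3 -c "
import cv2;im=cv2.imread('pics/w10.png');cv2.imwrite('pics/c10.png',cv2.resize(im[115:285,200:440],None,fx=3.3,fy=3.3,interpolation=2))"
```

```text
13.15 [0.5479 0.0036 0.0355] yaw -14.23 zax [-2.1e-03 -2.0e-04 -1.0e+00] J [ 17.3  26.7 -23.3  -0.  -40.1  58.5] F [-5.3  3.2  4.6] g 0.523499245282084
```

View pics/c10.png

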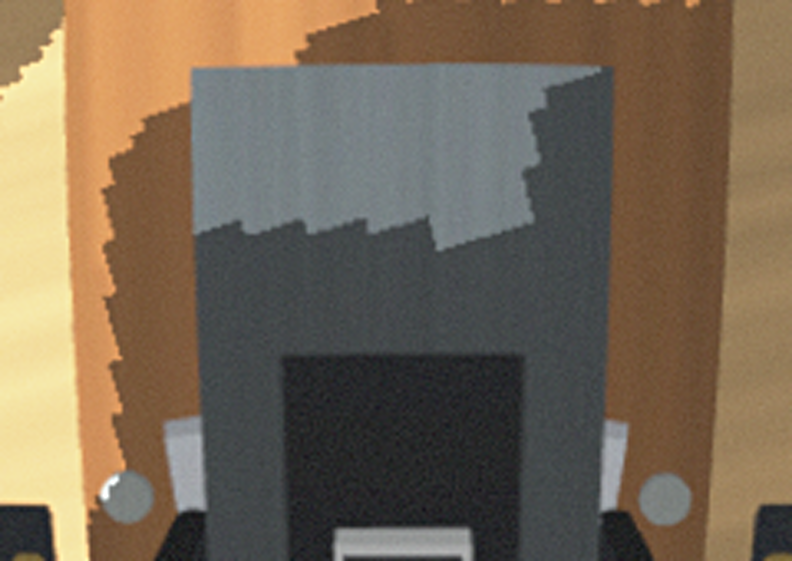

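drive_tool(
  deltas=[
    {"dx": -0.008, "dy": 0, "dz": 0, "wx": 0, "wy": 0, "wz": 0},
    {"dx": -0.016, "dy": 0, "dz": 0, "wx": 0, "wy": 0, "wz": 0},
    {"dx": -0.022, "dy": 0, "dz": 0, "wx": 0, "wy": 0, "wz": 0},
    {"dx": -0.022, "dy": 0, "dz": 0, "wx": 0, "wy": 0, "wz": 0},
  ],
)

```text
time_s: 13.6
tcp_pos: [0.5275, 0.0093, 0.0355]
ee_rot: [[0.969, -0.246, 0.001], [-0.246, -0.969, 0.0], [0.001, -0.001, -1.0]]
wrist_force: [0.3, 1.6, 3.3]
gripper_width: 0.525
```

drive_tool(
  deltas=[
    {"dx": -0.003, "dy": 0, "dz": 0, "wx": 0, "wy": 0, "wz": 0},
    {"dx": -0.005, "dy": 0, "dz": 0, "wx": 0, "wy": 0, "wz": 0},
    {"dx": -0.005, "dy": 0, "dz": 0, "wx": 0, "wy": 0, "wz": 0},
  ],
)

```text
time_s: 13.9
tcp_pos: [0.524, 0.0106, 0.0355]
ee_rot: [[0.969, -0.246, 0.003], [-0.246, -0.969, 0.001], [0.003, -0.001, -1.0]]
wrist_force: [3.8, 0.2, 1.0]
gripper_width: 0.527
```

drive_tool(
  deltas=[
    {"dx": -0.001, "dy": 0, "dz": 0, "wx": 0, "wy": 0, "wz": 0},
    {"dx": -0.002, "dy": 0, "dz": 0, "wx": 0, "wy": 0, "wz": 0},
    {"dx": -0.002, "dy": 0, "dz": 0, "wx": 0, "wy": 0, "wz": 0},
  ],
)

```text
time_s: 14.2
tcp_pos: [0.5225, 0.0111, 0.0356]
ee_rot: [[0.969, -0.246, 0.004], [-0.246, -0.969, 0.001], [0.003, -0.002, -1.0]]
wrist_force: [5.0, -0.2, 0.6]
gripper_width: 0.532
```

drive_tool(
  deltas=[
    {"dx": -0.001, "dy": 0, "dz": 0, "wx": 0, "wy": 0, "wz": 0},
    {"dx": -0.002, "dy": 0, "dz": 0, "wx": 0, "wy": 0, "wz": 0},
    {"dx": -0.002, "dy": 0, "dz": 0, "wx": 0, "wy": 0, "wz": 0},
  ],
)

```text
time_s: 14.5
tcp_pos: [0.5208, 0.0118, 0.0356]
ee_rot: [[0.969, -0.246, 0.004], [-0.246, -0.969, 0.001], [0.004, -0.002, -1.0]]
wrist_force: [6.1, 0.5, 0.7]
gripper_width: 0.527
```

drive_tool(
  deltas=[
    {"dx": -0.001, "dy": 0, "dz": 0, "wx": 0, "wy": 0, "wz": 0},
    {"dx": -0.002, "dy": 0, "dz": 0, "wx": 0, "wy": 0, "wz": 0},
    {"dx": -0.002, "dy": 0, "dz": 0, "wx": 0, "wy": 0, "wz": 0},
  ],
)

```text
time_s: 14.8
tcp_pos: [0.5198, 0.0121, 0.0357]
ee_rot: [[0.969, -0.246, 0.006], [-0.246, -0.969, 0.001], [0.005, -0.003, -1.0]]
wrist_force: [8.4, -1.2, -1.0]
gripper_width: 0.527
```

drive_tool(
  deltas=[
    {"dx": -0.001, "dy": 0, "dz": 0, "wx": 0, "wy": 0, "wz": 0},
    {"dx": -0.002, "dy": 0, "dz": 0, "wx": 0, "wy": 0, "wz": 0},
    {"dx": -0.002, "dy": 0, "dz": 0, "wx": 0, "wy": 0, "wz": 0},
  ],
)

```text
time_s: 15.1
tcp_pos: [0.5194, 0.0123, 0.0358]
ee_rot: [[0.969, -0.247, 0.009], [-0.247, -0.969, 0.001], [0.008, -0.003, -1.0]]
wrist_force: [11.7, -4.1, -4.7]
gripper_width: 0.527
```

drive_tool(
  deltas=[
    {"dx": -0.001, "dy": 0, "dz": 0, "wx": 0, "wy": 0, "wz": 0},
    {"dx": -0.002, "dy": 0, "dz": 0, "wx": 0, "wy": 0, "wz": 0},
    {"dx": -0.002, "dy": 0, "dz": 0, "wx": 0, "wy": 0, "wz": 0},
    {"dx": -0.002, "dy": 0, "dz": 0, "wx": 0, "wy": 0, "wz": 0},
  ],
)

```text
time_s: 15.5
tcp_pos: [0.5192, 0.0124, 0.0358]
ee_rot: [[0.969, -0.246, 0.012], [-0.246, -0.969, 0.001], [0.011, -0.004, -1.0]]
wrist_force: [17.3, -8.3, -7.7]
gripper_width: 0.524
```

```bash
python3 snap.py w11; python3 -c "
import cv2;im=cv2.imread('pics/w11.png');cv2.imwrite('pics/c11.png',cv2.resize(im[115:285,200:440],None,fx=3.3,fy=3.3,interpolation=2))"
```

```text
15.5 [0.5192 0.0124 0.0358] yaw -14.26 zax [ 0.0118  0.001  -0.9999] J [ 19.4  24.2 -28.1   0.3 -37.   56.1] F [17.3 -8.3 -7.7] g 0.5242993204577489
```

View pics/c11.png

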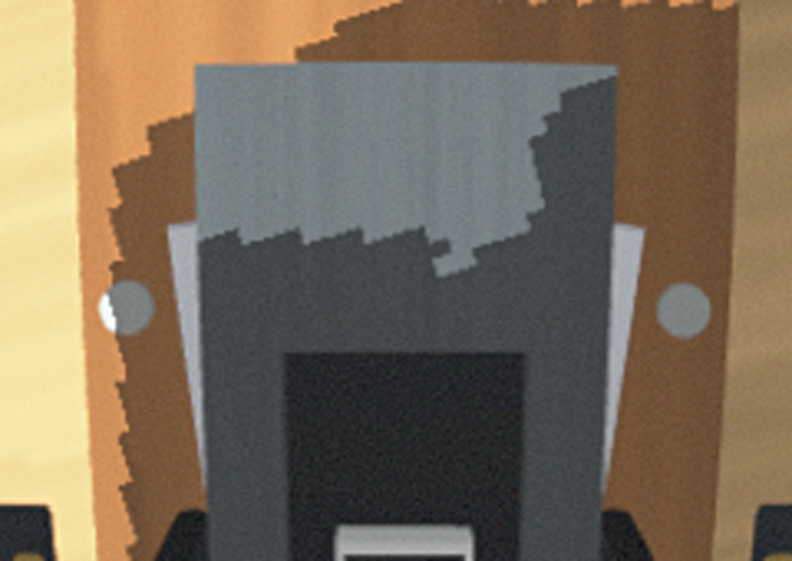

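drive_tool(
  deltas=[
    {"dx": 0.003, "dy": 0, "dz": 0, "wx": 0, "wy": 0, "wz": 0},
    {"dx": 0.005, "dy": 0, "dz": 0, "wx": 0, "wy": 0, "wz": 0},
    {"dx": 0.005, "dy": 0, "dz": 0, "wx": 0, "wy": 0, "wz": 0},
  ],
)

```text
time_s: 15.85
tcp_pos: [0.5194, 0.0122, 0.0355]
ee_rot: [[0.969, -0.247, 0.003], [-0.247, -0.969, 0.002], [0.002, -0.002, -1.0]]
wrist_force: [3.1, 3.5, 1.6]
gripper_width: 0.53
```

Run:
```python
from w import *
t,R=pickle.load(open("pics/w11.pkl","rb"));F=W("w11")
f=lambda x,y,z:F((200+(x+.5)/3.3-.5,115+(y+.5)/3.3-.5),z)
u=np.array([-.969,.246,0]);T=(f(195,65,.064)+f(616,65,.064))/2;M=(f(178,226,.03)+f(635,228,.03))/2
print("mouth ahead of tail (20 at home)",(M-T)@u*1e3,"lateral",(M-T)@np.array([-.246,-.969,0])*1e3, "rail w",np.linalg.norm(f(168,226,.03)-f(645,228,.03)))
S=(f(126,307,.019)+f(684,310,.019))/2;print("screws ahead of tail",(S-T)@u*1e3)
```

```text
mouth ahead of tail (20 at home) 21.232895766015528 lateral 0.09398148046658066 rail w 0.066553188679343
screws ahead of tail 34.49208476360529
```

drive_tool(
  deltas=[
    {"dx": 0, "dy": 0, "dz": 0, "wx": 0, "wy": 0, "wz": 0},
    {"dx": 0, "dy": 0, "dz": 0, "wx": 0, "wy": 0, "wz": 0},
    {"dx": 0, "dy": 0, "dz": 0, "wx": 0, "wy": 0, "wz": 0},
    {"dx": 0, "dy": 0, "dz": 0, "wx": 0, "wy": 0, "wz": 0},
  ],
  gripper=0.72,
)

```text
time_s: 16.25
tcp_pos: [0.5165, 0.0108, 0.0344]
ee_rot: [[0.969, -0.246, -0.003], [-0.246, -0.969, -0.001], [-0.003, 0.002, -1.0]]
wrist_force: [-0.5, -0.4, -1.3]
gripper_width: 0.709
```

drive_tool(
  deltas=[
    {"dx": 0, "dy": 0, "dz": -0.02, "wx": 0, "wy": 0, "wz": 0},
    {"dx": 0, "dy": 0, "dz": -0.05, "wx": 0, "wy": 0, "wz": 0},
    {"dx": -0.02, "dy": 0, "dz": -0.1, "wx": 0, "wy": 0, "wz": 0},
    {"dx": -0.04, "dy": 0, "dz": -0.13, "wx": 0, "wy": 0, "wz": 0},
    {"dx": -0.04, "dy": 0, "dz": -0.13, "wx": 0, "wy": 0, "wz": 0},
    {"dx": -0.04, "dy": 0, "dz": -0.13, "wx": 0, "wy": 0, "wz": 0},
  ],
  gripper=0.0,
)

```text
time_s: 16.85
tcp_pos: [0.4786, 0.0212, 0.1656]
ee_rot: [[0.969, -0.246, 0.001], [-0.246, -0.969, 0.001], [0.001, -0.001, -1.0]]
wrist_force: [0.6, 0.1, -0.3]
gripper_width: 0.261
```

```bash
python3 snap.py w12; python3 -c "
import cv2;im=cv2.imread('pics/w12.png');cv2.imwrite('pics/c12.png',cv2.resize(im[60:300,200:440],None,fx=2.5,fy=2.5,interpolation=2))"
```

```text
16.85 [0.4786 0.0212 0.1656] yaw -14.23 zax [ 1.e-03  8.e-04 -1.e+00] J [ 22.   10.9 -24.3  -0.  -54.7  53.8] F [ 0.6  0.1 -0.3] g 0.2609296945575573
```

View pics/w12.png

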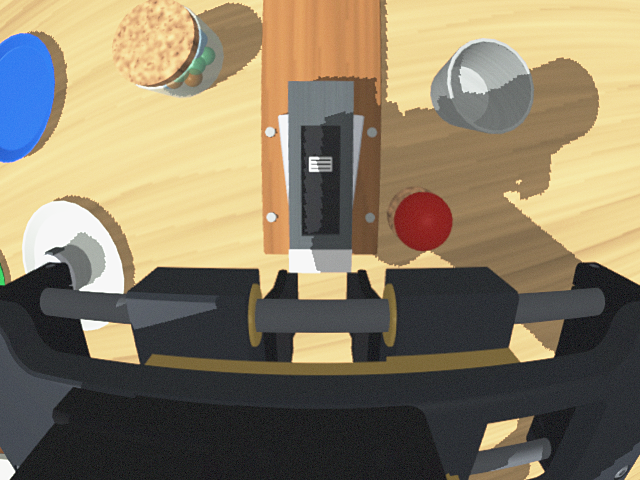

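View pics/c12.png

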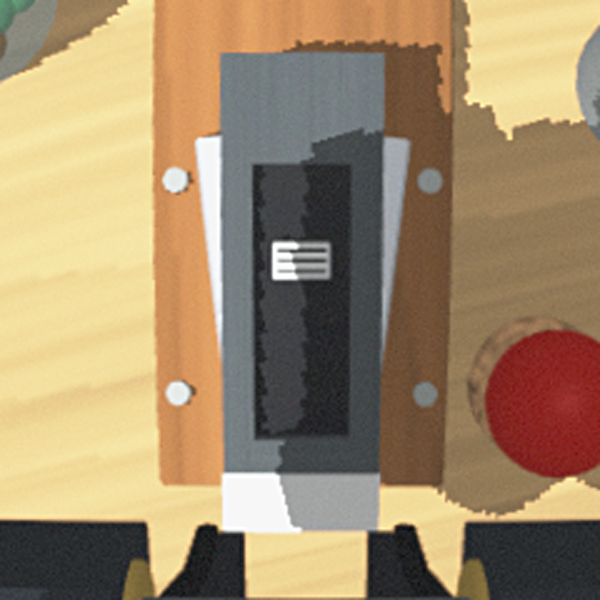

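```bash
cat > lamp.py <<'E'
from w import *
import sys
F=W("w12");f=lambda x,y,z=.064:F((200+(x+.5)/2.5-.5,60+(y+.5)/2.5-.5),z)[:2]
y=lambda d:np.degrees(np.arctan2(d[1],d[0]))%360
a,b=f(221,53),f(385,54);c,d=f(253,164),f(350,165);e,g=f(254,437),f(349,437);h,i=f(221,473),f(380,474)
u=(e+g-c-d);print("yaw",y(u),y(h-a),y(i-b),y(b-a)+270-360);u/=np.linalg.norm(u)
print("centre slot",(c+d+e+g)/4-.002*u,"tail",(a+b)/2+.07*u,"sw",f(301,260)+.01*u,"switch",f(301,260),"slotmid",(c+d+e+g)/4)
print("slot w",np.linalg.norm(c-d),"len",np.linalg.norm((e+g-c-d)/2))
s=[f(175,180,.019),f(430,180,.019),f(425,393,.019),f(178,393,.019)];print("home from screws",np.mean(s,axis=0))
E
python3 lamp.py
```

```text
yaw 165.7180868946408 165.111779740638 165.66527497685166 165.34468918786786
centre slot [0.52054275 0.01142972] tail [0.52000776 0.01115636] sw [0.52074887 0.01151234] switch [0.53043981 0.00904541] slotmid [0.51860456 0.0119231 ]
slot w 0.027190454710391332 len 0.07879497508182633
home from screws [0.51945216 0.01176122]
```

```bash
python3 plan.py .4783 .0212 .1655 -14.2 .5006 .0167 .10 -104.2
```

```text
dx dy dz [ 0.0227 -0.0011  0.0655] wz 90.0
```

drive_tool(
  deltas=[
    {"dx": 0.0227, "dy": -0.0011, "dz": 0, "wx": 0, "wy": 0, "wz": 8},
    {"dx": 0.0227, "dy": -0.0011, "dz": 0, "wx": 0, "wy": 0, "wz": 16},
    {"dx": 0.0227, "dy": -0.0011, "dz": 0, "wx": 0, "wy": 0, "wz": 24},
    {"dx": 0.0227, "dy": -0.0011, "dz": 0, "wx": 0, "wy": 0, "wz": 32},
    {"dx": 0.0227, "dy": -0.0011, "dz": 0, "wx": 0, "wy": 0, "wz": 40},
    {"dx": 0.0227, "dy": -0.0011, "dz": 0, "wx": 0, "wy": 0, "wz": 48},
    {"dx": 0.0227, "dy": -0.0011, "dz": 0, "wx": 0, "wy": 0, "wz": 56},
    {"dx": 0.0227, "dy": -0.0011, "dz": 0.01, "wx": 0, "wy": 0, "wz": 64},
    {"dx": 0.0227, "dy": -0.0011, "dz": 0.02, "wx": 0, "wy": 0, "wz": 72},
    {"dx": 0.0227, "dy": -0.0011, "dz": 0.035, "wx": 0, "wy": 0, "wz": 80},
    {"dx": 0.0227, "dy": -0.0011, "dz": 0.05, "wx": 0, "wy": 0, "wz": 86},
    {"dx": 0.0227, "dy": -0.0011, "dz": 0.06, "wx": 0, "wy": 0, "wz": 90},
    {"dx": 0.0227, "dy": -0.0011, "dz": 0.065, "wx": 0, "wy": 0, "wz": 90},
    {"dx": 0.0227, "dy": -0.0011, "dz": 0.065, "wx": 0, "wy": 0, "wz": 90},
    {"dx": 0.0227, "dy": -0.0011, "dz": 0.065, "wx": 0, "wy": 0, "wz": 90},
  ],
  gripper=0.0,
)

```text
time_s: 18.4
tcp_pos: [0.5015, 0.0165, 0.0997]
ee_rot: [[-0.245, -0.969, -0.001], [-0.969, 0.245, -0.001], [0.001, 0.001, -1.0]]
wrist_force: [0.0, 0.0, -0.4]
gripper_width: 0.002
```

```bash
python3 snap.py w13; python3 snap.py s13 scene; python3 -c "
import cv2;im=cv2.imread('pics/s13.png');cv2.imwrite('pics/c13.png',cv2.resize(im[180:310,200:350],None,fx=4.5,fy=4.5,interpolation=2))"
```

```text
18.4 [0.5015 0.0165 0.0997] yaw -104.19 zax [-9.e-04 -5.e-04 -1.e+00] J [ 20.5  17.7 -26.2   0.  -46.1 -34.7] F [ 0.   0.  -0.4] g 0.0020344259882710994
18.45 [0.5017 0.0166 0.1001] yaw -104.2 zax [ 1.e-04 -1.e-04 -1.e+00] J [ 20.5  17.7 -26.2   0.  -46.1 -34.7] F [-0.7 -0.8  1. ] g 0.0022573452758531073
```

View pics/w13.png

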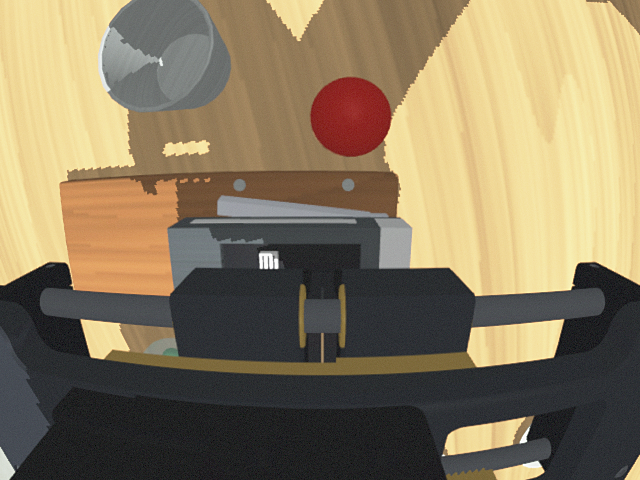

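View pics/c13.png

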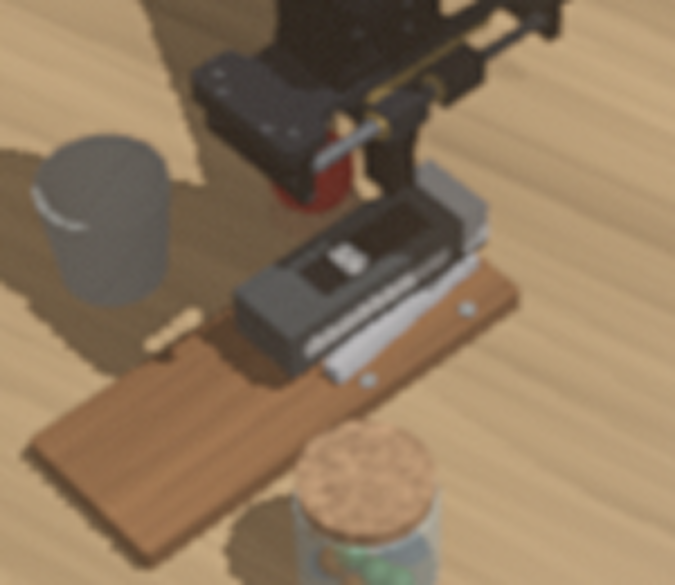

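drive_tool(
  deltas=[
    {"dx": 0, "dy": 0, "dz": 0.02, "wx": 0, "wy": 0, "wz": 0},
    {"dx": 0, "dy": 0, "dz": 0.03, "wx": 0, "wy": 0, "wz": 0},
    {"dx": 0, "dy": 0, "dz": 0.034, "wx": 0, "wy": 0, "wz": 0},
    {"dx": 0, "dy": 0, "dz": 0.037, "wx": 0, "wy": 0, "wz": 0},
    {"dx": 0, "dy": 0, "dz": 0.038, "wx": 0, "wy": 0, "wz": 0},
    {"dx": 0, "dy": 0, "dz": 0.038, "wx": 0, "wy": 0, "wz": 0},
  ],
)

```text
time_s: 19.1
tcp_pos: [0.5017, 0.0168, 0.0623]
ee_rot: [[-0.246, -0.969, 0.001], [-0.969, 0.246, 0.0], [-0.0, -0.001, -1.0]]
wrist_force: [-0.3, -0.2, -0.8]
gripper_width: 0.005
```

```bash
python3 snap.py w14; python3 -c "
import cv2;im=cv2.imread('pics/w14.png');cv2.imwrite('pics/c14.png',cv2.resize(im[150:380,180:440],None,fx=3,fy=3,interpolation=2)[:600])"
```

```text
19.1 [0.5017 0.0168 0.0623] yaw -104.23 zax [ 6.e-04  1.e-04 -1.e+00] J [ 20.5  20.8 -28.5   0.  -40.6 -34.7] F [-0.3 -0.2 -0.8] g 0.0051362986202946855
```

View pics/c14.png

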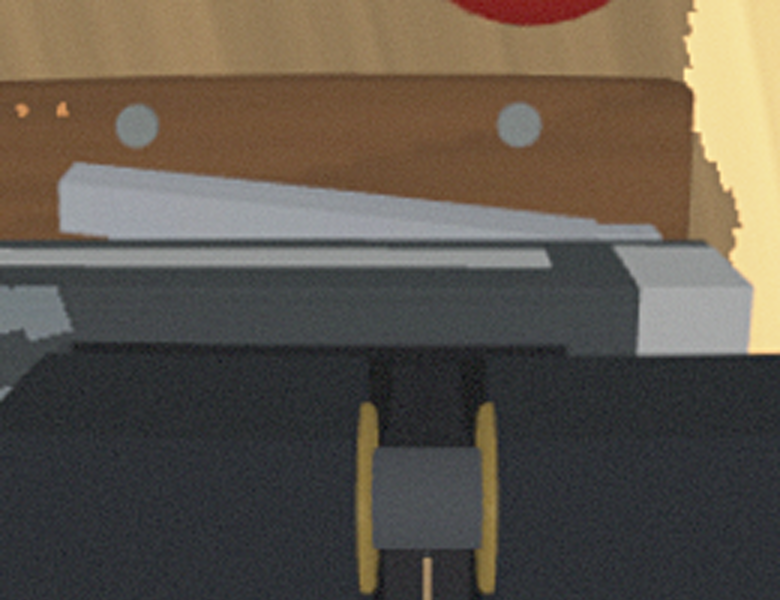

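drive_tool(
  deltas=[
    {"dx": 0, "dy": 0, "dz": 0.001, "wx": 0, "wy": 0, "wz": 0},
    {"dx": 0, "dy": 0, "dz": 0.002, "wx": 0, "wy": 0, "wz": 0},
    {"dx": 0, "dy": 0, "dz": 0.002, "wx": 0, "wy": 0, "wz": 0},
  ],
)

```text
time_s: 19.45
tcp_pos: [0.5014, 0.0167, 0.0601]
ee_rot: [[-0.246, -0.969, -0.0], [-0.969, 0.246, 0.0], [-0.0, 0.0, -1.0]]
wrist_force: [-0.3, 0.1, -0.0]
gripper_width: 0.004
```

drive_tool(
  deltas=[
    {"dx": 0, "dy": -0.002, "dz": 0, "wx": 0, "wy": 0, "wz": 0},
    {"dx": 0, "dy": -0.004, "dz": 0, "wx": 0, "wy": 0, "wz": 0},
    {"dx": 0, "dy": -0.006, "dz": 0, "wx": 0, "wy": 0, "wz": 0},
    {"dx": 0, "dy": -0.008, "dz": 0, "wx": 0, "wy": 0, "wz": 0},
    {"dx": 0, "dy": -0.01, "dz": 0, "wx": 0, "wy": 0, "wz": 0},
    {"dx": 0, "dy": -0.01, "dz": 0, "wx": 0, "wy": 0, "wz": 0},
    {"dx": 0, "dy": -0.01, "dz": 0, "wx": 0, "wy": 0, "wz": 0},
  ],
)

```text
time_s: 20.15
tcp_pos: [0.5111, 0.0142, 0.06]
ee_rot: [[-0.246, -0.969, -0.0], [-0.969, 0.246, -0.0], [0.0, 0.0, -1.0]]
wrist_force: [-1.0, 0.1, -1.0]
gripper_width: 0.007
```

drive_tool(
  deltas=[
    {"dx": 0, "dy": -0.002, "dz": 0, "wx": 0, "wy": 0, "wz": 0},
    {"dx": 0, "dy": -0.004, "dz": 0, "wx": 0, "wy": 0, "wz": 0},
    {"dx": 0, "dy": -0.006, "dz": 0, "wx": 0, "wy": 0, "wz": 0},
    {"dx": 0, "dy": -0.006, "dz": 0, "wx": 0, "wy": 0, "wz": 0},
    {"dx": 0, "dy": -0.006, "dz": 0, "wx": 0, "wy": 0, "wz": 0},
  ],
)

```text
time_s: 20.65
tcp_pos: [0.517, 0.0127, 0.06]
ee_rot: [[-0.246, -0.969, -0.0], [-0.969, 0.246, 0.0], [-0.0, 0.0, -1.0]]
wrist_force: [-0.4, -0.6, -0.8]
gripper_width: 0.006
```

```bash
python3 snap.py s15 scene; python3 -c "
import cv2;im=cv2.imread('pics/s15.png');cv2.imwrite('pics/c15.png',cv2.resize(im[180:310,200:350],None,fx=4.5,fy=4.5,interpolation=2))"
```

```text
20.65 [0.517  0.0127 0.06  ] yaw -104.25 zax [-0.  0. -1.] J [ 19.4  22.2 -26.5  -0.  -41.3 -33.7] F [-0.4 -0.6 -0.8] g 0.0058504561381451355
```

View pics/c15.png

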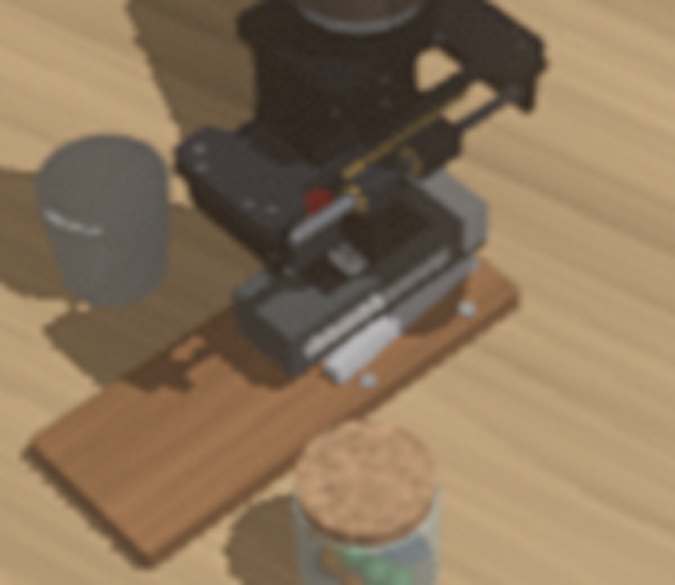

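drive_tool(
  deltas=[
    {"dx": 0, "dy": -0.002, "dz": 0, "wx": 0, "wy": 0, "wz": 0},
    {"dx": 0, "dy": -0.004, "dz": 0, "wx": 0, "wy": 0, "wz": 0},
    {"dx": 0, "dy": -0.005, "dz": 0, "wx": 0, "wy": 0, "wz": 0},
    {"dx": 0, "dy": -0.005, "dz": 0, "wx": 0, "wy": 0, "wz": 0},
  ],
)

```text
time_s: 21.1
tcp_pos: [0.5217, 0.0114, 0.06]
ee_rot: [[-0.246, -0.969, -0.0], [-0.969, 0.246, -0.0], [0.0, 0.0, -1.0]]
wrist_force: [-0.7, 0.0, 0.2]
gripper_width: 0.007
```

drive_tool(
  deltas=[
    {"dx": 0, "dy": -0.002, "dz": 0, "wx": 0, "wy": 0, "wz": 0},
    {"dx": 0, "dy": -0.004, "dz": 0, "wx": 0, "wy": 0, "wz": 0},
    {"dx": 0, "dy": -0.005, "dz": 0, "wx": 0, "wy": 0, "wz": 0},
    {"dx": 0, "dy": -0.005, "dz": 0, "wx": 0, "wy": 0, "wz": 0},
  ],
)

```text
time_s: 21.5
tcp_pos: [0.5268, 0.0102, 0.06]
ee_rot: [[-0.246, -0.969, 0.0], [-0.969, 0.246, -0.0], [0.0, -0.0, -1.0]]
wrist_force: [-0.6, 0.3, -0.4]
gripper_width: 0.006
```

```bash
python3 snap.py s16 scene; python3 -c "
import cv2;im=cv2.imread('pics/s16.png');cv2.imwrite('pics/c16.png',cv2.resize(im[205:275,240:320],None,fx=8,fy=8,interpolation=2))"
```

```text
21.5 [0.5268 0.0102 0.06  ] yaw -104.25 zax [ 1.e-04 -1.e-04 -1.e+00] J [ 18.8  23.  -25.2   0.  -41.9 -33. ] F [-0.6  0.3 -0.4] g 0.005991937955714339
```

View pics/c16.png

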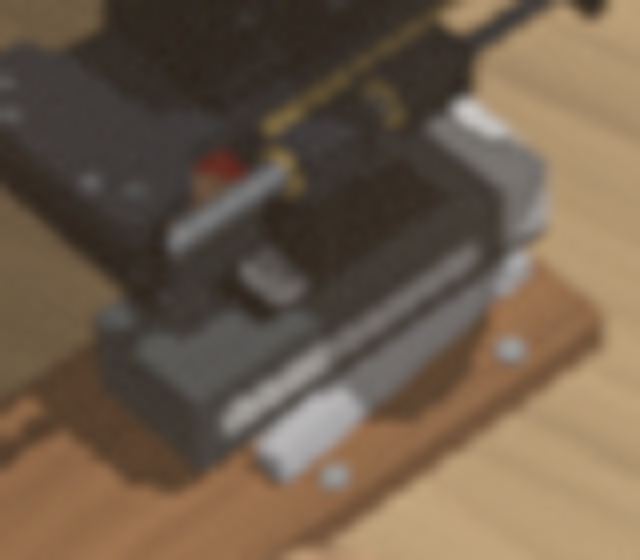

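drive_tool(
  deltas=[
    {"dx": 0, "dy": -0.0015, "dz": 0, "wx": 0, "wy": 0, "wz": 0},
    {"dx": 0, "dy": -0.003, "dz": 0, "wx": 0, "wy": 0, "wz": 0},
    {"dx": 0, "dy": -0.003, "dz": 0, "wx": 0, "wy": 0, "wz": 0},
  ],
)

```text
time_s: 21.85
tcp_pos: [0.5297, 0.0094, 0.06]
ee_rot: [[-0.246, -0.969, 0.0], [-0.969, 0.246, -0.0], [0.0, -0.0, -1.0]]
wrist_force: [-1.4, -0.1, -0.7]
gripper_width: 0.002
```

drive_tool(
  deltas=[
    {"dx": 0, "dy": -0.001, "dz": 0, "wx": 0, "wy": 0, "wz": 0},
    {"dx": 0, "dy": -0.001, "dz": 0, "wx": 0, "wy": 0, "wz": 0},
  ],
)

```text
time_s: 22.05
tcp_pos: [0.5306, 0.0092, 0.06]
ee_rot: [[-0.246, -0.969, -0.0], [-0.969, 0.246, -0.0], [0.0, 0.0, -1.0]]
wrist_force: [-0.7, 0.3, 0.3]
gripper_width: 0.006
```

drive_tool(
  deltas=[
    {"dx": 0, "dy": -0.001, "dz": 0, "wx": 0, "wy": 0, "wz": 0},
    {"dx": 0, "dy": -0.001, "dz": 0, "wx": 0, "wy": 0, "wz": 0},
  ],
)

```text
time_s: 22.25
tcp_pos: [0.531, 0.0091, 0.06]
ee_rot: [[-0.246, -0.969, -0.001], [-0.969, 0.246, -0.0], [0.0, 0.001, -1.0]]
wrist_force: [-3.0, 0.5, 1.3]
gripper_width: 0.002
```

drive_tool(
  deltas=[
    {"dx": 0, "dy": -0.001, "dz": 0, "wx": 0, "wy": 0, "wz": 0},
    {"dx": 0, "dy": -0.001, "dz": 0, "wx": 0, "wy": 0, "wz": 0},
  ],
)

```text
time_s: 22.45
tcp_pos: [0.5323, 0.0088, 0.06]
ee_rot: [[-0.246, -0.969, -0.0], [-0.969, 0.246, -0.0], [0.0, 0.0, -1.0]]
wrist_force: [-2.9, 0.5, 0.8]
gripper_width: 0.01
```

drive_tool(
  deltas=[
    {"dx": 0, "dy": 0.004, "dz": 0, "wx": 0, "wy": 0, "wz": 0},
    {"dx": 0, "dy": 0.006, "dz": 0, "wx": 0, "wy": 0, "wz": 0},
    {"dx": 0, "dy": 0.006, "dz": 0, "wx": 0, "wy": 0, "wz": 0},
    {"dx": 0, "dy": 0.006, "dz": -0.03, "wx": 0, "wy": 0, "wz": 0},
    {"dx": 0, "dy": 0.02, "dz": -0.07, "wx": 0, "wy": 0, "wz": 0},
    {"dx": 0, "dy": 0.05, "dz": -0.105, "wx": 0, "wy": 0, "wz": 8},
    {"dx": 0, "dy": 0.06, "dz": -0.105, "wx": 0, "wy": 0, "wz": 0},
    {"dx": 0, "dy": 0.06, "dz": -0.105, "wx": 0, "wy": 0, "wz": 0},
  ],
)

```text
time_s: 23.25
tcp_pos: [0.4741, 0.024, 0.1666]
ee_rot: [[-0.245, -0.97, 0.004], [-0.97, 0.245, 0.002], [-0.002, -0.003, -1.0]]
wrist_force: [-0.5, -0.3, 0.2]
gripper_width: 0.004
```

```bash
python3 snap.py w17; python3 snap.py s17 scene;python3 snap.py t17 top; python3 -c "
import cv2;im=cv2.imread('pics/s17.png');cv2.imwrite('pics/c17.png',cv2.resize(im[180:310,200:350],None,fx=4.5,fy=4.5,interpolation=2))"
```

```text
23.25 [0.4741 0.024  0.1666] yaw -104.17 zax [ 0.0036  0.0016 -1.    ] J [ 22.6  10.3 -24.9  -0.  -54.6 -36.7] F [-0.5 -0.3  0.2] g 0.0038460650974068067
23.3 [0.4744 0.0238 0.1657] yaw -104.32 zax [ 1.9e-03  8.0e-04 -1.0e+00] J [ 22.5  10.5 -24.9   0.  -54.5 -36.9] F [0.1 0.2 0.3] g 0.004014692265456799
23.35 [0.4746 0.0236 0.165 ] yaw -104.35 zax [ 6.e-04  1.e-04 -1.e+00] J [ 22.5  10.6 -24.9   0.  -54.5 -36.9] F [ 0.4 -1.  -0. ] g 0.005784066494962848
```

View pics/w17.png

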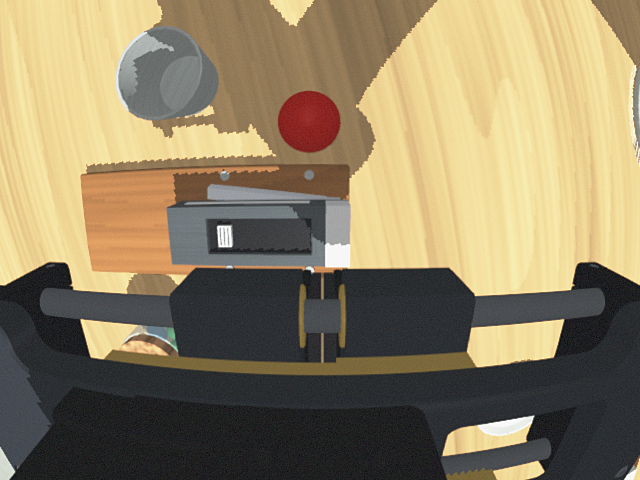

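View pics/c17.png

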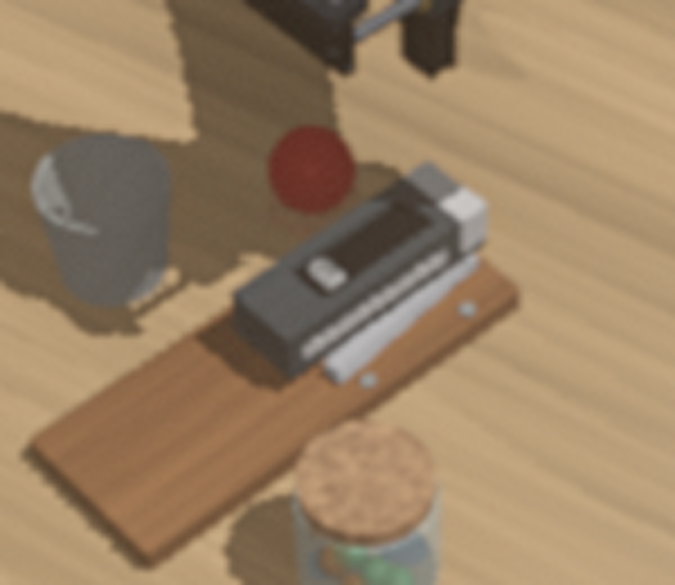

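```bash
python3 -c "
import cv2;im=cv2.imread('pics/w17.png');cv2.imwrite('pics/c18.png',cv2.resize(im[160:275,155:360],None,fx=3.9,fy=3.9,interpolation=2))"
```

View pics/c18.png

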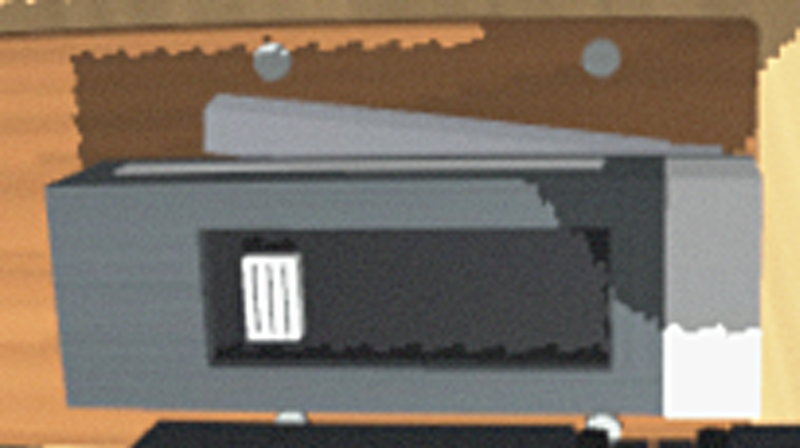

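View pics/t17.png

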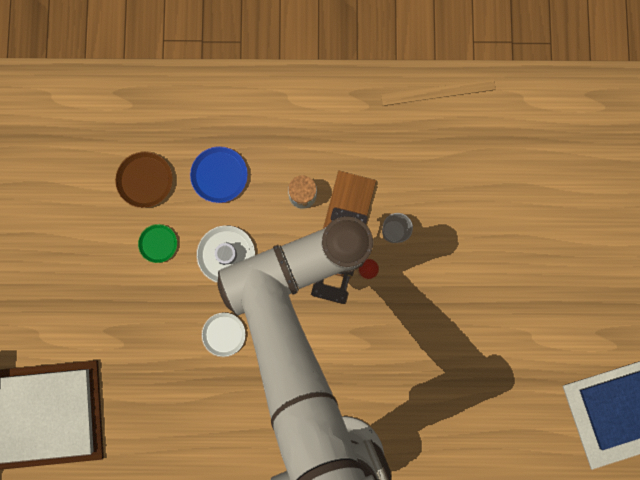

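Run:
```python
from w import *
F=W("w17");f=lambda x,y,z=.064:F((155+(x+.5)/3.9-.5,160+(y+.5)/3.9-.5),z)[:2]
u=np.array([-.9692,.2461])
c=np.array([.52,.0118]);g=lambda p:(p-c)@u*1e3
for n,p,z in(("tail corners",((48,186),(70,407)),.064),("slot rear",((204,300),),.064),("slot front",((610,300),),.064),("switch",((244,298),(301,298)),.063),("white seam",((664,290),),.064),("screws",((272,62),(602,58)),.019),("rail tip",((206,103),),.03)):
    print(n,[g(f(*q,z)).round(1) for q in p])
```

```text
tail corners [np.float64(-71.0), np.float64(-71.0)]
slot rear [np.float64(-39.5)]
slot front [np.float64(39.9)]
switch [np.float64(-31.5), np.float64(-20.0)]
white seam [np.float64(50.1)]
screws [np.float64(-35.4), np.float64(37.0)]
rail tip [np.float64(-47.6)]
```

The switch measures as fully on: its centre is 13.8 mm from the slot's rear wall, against 14 expected. However, the lamp reads about 1 mm further back than before the push, and the last step moved 1.3 mm without any rise in force. The wedge may have slipped, so I'll push the tail with closed fingers to seat it again.

drive_tool(
  deltas=[
    {"dx": 0, "dy": -0.045, "dz": 0, "wx": 0, "wy": 0, "wz": 0},
    {"dx": 0, "dy": -0.09, "dz": 0, "wx": 0, "wy": 0, "wz": 0},
    {"dx": 0, "dy": -0.134, "dz": 0, "wx": 0, "wy": 0, "wz": 0},
    {"dx": 0, "dy": -0.134, "dz": 0.01, "wx": 0, "wy": 0, "wz": 0},
    {"dx": 0, "dy": -0.134, "dz": 0.05, "wx": 0, "wy": 0, "wz": 0},
    {"dx": 0, "dy": -0.134, "dz": 0.09, "wx": 0, "wy": 0, "wz": 0},
    {"dx": 0, "dy": -0.134, "dz": 0.12, "wx": 0, "wy": 0, "wz": 0},
    {"dx": 0, "dy": -0.134, "dz": 0.128, "wx": 0, "wy": 0, "wz": 0},
    {"dx": 0, "dy": -0.134, "dz": 0.128, "wx": 0, "wy": 0, "wz": 0},
    {"dx": 0, "dy": -0.134, "dz": 0.128, "wx": 0, "wy": 0, "wz": 0},
  ],
)

```text
time_s: 24.4
tcp_pos: [0.6051, -0.0093, 0.0379]
ee_rot: [[-0.246, -0.969, 0.001], [-0.969, 0.246, -0.0], [-0.0, -0.001, -1.0]]
wrist_force: [0.4, -0.8, 0.2]
gripper_width: 0.002
```

drive_tool(
  deltas=[
    {"dx": 0, "dy": 0.002, "dz": 0, "wx": 0, "wy": 0, "wz": 0},
    {"dx": 0, "dy": 0.004, "dz": 0, "wx": 0, "wy": 0, "wz": 0},
    {"dx": 0, "dy": 0.006, "dz": 0, "wx": 0, "wy": 0, "wz": 0},
    {"dx": 0, "dy": 0.006, "dz": 0, "wx": 0, "wy": 0, "wz": 0},
  ],
)

```text
time_s: 24.8
tcp_pos: [0.5998, -0.0078, 0.0385]
ee_rot: [[-0.245, -0.969, 0.004], [-0.969, 0.245, 0.0], [-0.001, -0.004, -1.0]]
wrist_force: [2.4, -1.5, 1.9]
gripper_width: 0.002
```

drive_tool(
  deltas=[
    {"dx": 0, "dy": 0.001, "dz": 0, "wx": 0, "wy": 0, "wz": 0},
    {"dx": 0, "dy": 0.002, "dz": 0, "wx": 0, "wy": 0, "wz": 0},
    {"dx": 0, "dy": 0.002, "dz": 0, "wx": 0, "wy": 0, "wz": 0},
  ],
)

```text
time_s: 25.1
tcp_pos: [0.5988, -0.0076, 0.0385]
ee_rot: [[-0.245, -0.969, 0.005], [-0.969, 0.245, -0.0], [-0.001, -0.005, -1.0]]
wrist_force: [4.7, -3.0, 2.7]
gripper_width: 0.009
```

drive_tool(
  deltas=[
    {"dx": 0, "dy": 0.001, "dz": 0, "wx": 0, "wy": 0, "wz": 0},
    {"dx": 0, "dy": 0.002, "dz": 0, "wx": 0, "wy": 0, "wz": 0},
    {"dx": 0, "dy": 0.002, "dz": 0, "wx": 0, "wy": 0, "wz": 0},
  ],
)

```text
time_s: 25.4
tcp_pos: [0.5983, -0.0073, 0.0387]
ee_rot: [[-0.245, -0.97, 0.008], [-0.97, 0.245, -0.0], [-0.002, -0.008, -1.0]]
wrist_force: [8.3, -3.6, 0.7]
gripper_width: 0.003
```

drive_tool(
  deltas=[
    {"dx": 0, "dy": 0.001, "dz": 0, "wx": 0, "wy": 0, "wz": 0},
    {"dx": 0, "dy": 0.002, "dz": 0, "wx": 0, "wy": 0, "wz": 0},
    {"dx": 0, "dy": 0.002, "dz": 0, "wx": 0, "wy": 0, "wz": 0},
  ],
)

```text
time_s: 25.7
tcp_pos: [0.5982, -0.007, 0.039]
ee_rot: [[-0.244, -0.97, 0.012], [-0.97, 0.244, -0.0], [-0.003, -0.012, -1.0]]
wrist_force: [11.8, -7.7, -1.6]
gripper_width: 0.005
```

drive_tool(
  deltas=[
    {"dx": 0, "dy": 0.001, "dz": 0, "wx": 0, "wy": 0, "wz": 0},
    {"dx": 0, "dy": 0.002, "dz": 0, "wx": 0, "wy": 0, "wz": 0},
    {"dx": 0, "dy": 0.002, "dz": 0, "wx": 0, "wy": 0, "wz": 0},
  ],
)

```text
time_s: 26.0
tcp_pos: [0.5982, -0.0069, 0.0392]
ee_rot: [[-0.244, -0.97, 0.016], [-0.97, 0.244, -0.0], [-0.004, -0.016, -1.0]]
wrist_force: [15.1, -9.6, -3.5]
gripper_width: 0.004
```

drive_tool(
  deltas=[
    {"dx": 0, "dy": 0.001, "dz": 0, "wx": 0, "wy": 0, "wz": 0},
    {"dx": 0, "dy": 0.002, "dz": 0, "wx": 0, "wy": 0, "wz": 0},
    {"dx": 0, "dy": 0.002, "dz": 0, "wx": 0, "wy": 0, "wz": 0},
  ],
)

```text
time_s: 26.3
tcp_pos: [0.5982, -0.0067, 0.0395]
ee_rot: [[-0.243, -0.97, 0.02], [-0.97, 0.244, -0.0], [-0.005, -0.019, -1.0]]
wrist_force: [20.1, -12.8, -6.9]
gripper_width: 0.005
```

drive_tool(
  deltas=[
    {"dx": 0, "dy": -0.003, "dz": 0, "wx": 0, "wy": 0, "wz": 0},
    {"dx": 0, "dy": -0.006, "dz": 0, "wx": 0, "wy": 0, "wz": 0},
    {"dx": 0, "dy": -0.012, "dz": 0, "wx": 0, "wy": 0, "wz": 0},
    {"dx": 0, "dy": -0.03, "dz": 0, "wx": 0, "wy": 0, "wz": 0},
    {"dx": 0, "dy": -0.03, "dz": -0.04, "wx": 0, "wy": 0, "wz": 0},
    {"dx": 0, "dy": -0.03, "dz": -0.08, "wx": 0, "wy": 0, "wz": 0},
    {"dx": 0, "dy": 0, "dz": -0.12, "wx": 0, "wy": 0, "wz": 0},
    {"dx": 0, "dy": 0.045, "dz": -0.128, "wx": 0, "wy": 0, "wz": 0},
    {"dx": 0, "dy": 0.09, "dz": -0.128, "wx": 0, "wy": 0, "wz": 0},
    {"dx": 0, "dy": 0.12, "dz": -0.128, "wx": 0, "wy": 0, "wz": 0},
    {"dx": 0, "dy": 0.12, "dz": -0.128, "wx": 0, "wy": 0, "wz": 0},
    {"dx": 0, "dy": 0.12, "dz": -0.128, "wx": 0, "wy": 0, "wz": 0},
    {"dx": 0, "dy": 0.12, "dz": -0.128, "wx": 0, "wy": 0, "wz": 0},
  ],
)

```text
time_s: 27.6
tcp_pos: [0.4727, 0.0241, 0.1648]
ee_rot: [[-0.246, -0.969, -0.001], [-0.969, 0.246, -0.0], [0.0, 0.001, -1.0]]
wrist_force: [-0.2, -0.2, 0.2]
gripper_width: 0.005
```

```bash
python3 snap.py w19;  python3 -c "
import cv2;im=cv2.imread('pics/w19.png');cv2.imwrite('pics/c19.png',cv2.resize(im[160:275,155:360],None,fx=3.9,fy=3.9,interpolation=2))"
```

```text
27.6 [0.4727 0.0241 0.1648] yaw -104.25 zax [-9.e-04 -2.e-04 -1.e+00] J [ 22.6  10.4 -25.   -0.  -54.6 -36.9] F [-0.2 -0.2  0.2] g 0.004950886418341874
```

View pics/c19.png

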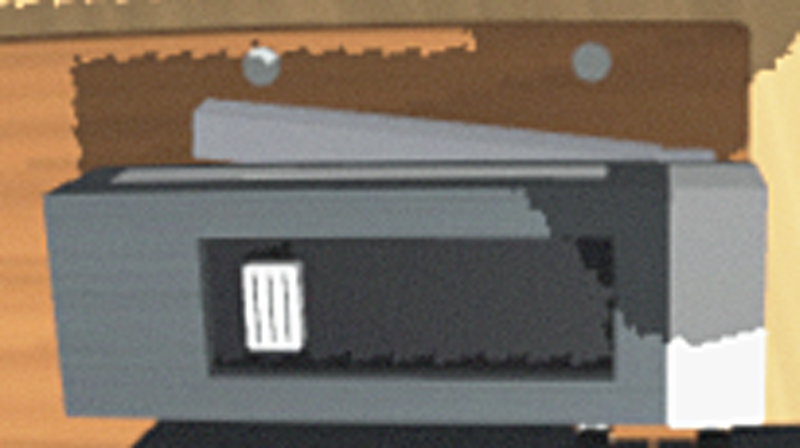

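Run:
```python
from w import *
u=np.array([-.9692,.2461]);c=np.array([.52,.0118]);g=lambda p:(p-c)@u*1e3
for n,q in(("w17",dict(tail=(57,290),sr=(204,300),sf=(610,300),s1=(272,62),s2=(602,58),sw1=(244,298),sw2=(301,298),rt=(206,103))),("w19",dict(tail=(56,300),sr=(204,308),sf=(613,308),s1=(261,65),s2=(591,62),sw1=(244,307),sw2=(302,307),rt=(194,108)))):
    F=W(n);f=lambda x,y,z:F((155+(x+.5)/3.9-.5,160+(y+.5)/3.9-.5),z)[:2]
    v={k:g(f(*p,.019 if k in("s1","s2") else .03 if k=="rt" else .064)) for k,p in q.items()}
    print(n,{k:float(x.round(1)) for k,x in v.items()},"lamp-by-slot",(v["sr"]+v["sf"])/2-2,"home",(v["s1"]+v["s2"])/2,"sw from rear",(v["sw1"]+v["sw2"])/2-v["sr"])
```

```text
w17 {'tail': -71.0, 'sr': -39.5, 'sf': 39.9, 's1': -35.4, 's2': 37.0, 'sw1': -31.2, 'sw2': -19.7, 'rt': -47.6} lamp-by-slot -1.820205180355046 home 0.7954803619939987 sw from rear 14.048334118816861
w19 {'tail': -68.8, 'sr': -37.2, 'sf': 42.2, 's1': -35.4, 's2': 36.6, 'sw1': -29.0, 'sw2': -17.4, 'rt': -47.8} lamp-by-slot 0.4796599913380746 home 0.5979490441162483 sw from rear 14.028612263065725
```

```bash
python3 snap.py s20 scene; python3 snap.py t20 top
python3 - <<'E'
import cv2,numpy as np
a=cv2.imread("pics/top0.png");b=cv2.imread("pics/t20.png")
def c(im,f,roi):
    h=cv2.cvtColor(im,cv2.COLOR_BGR2HSV);m=f(h).astype(np.uint8);x0,x1,y0,y1=roi;M=np.zeros_like(m);M[y0:y1,x0:x1]=m[y0:y1,x0:x1];(x,y),r=cv2.minEnclosingCircle(max(cv2.findContours(M,0,2)[0],key=cv2.contourArea));return round(x,1),round(y,1),round(r,1)
red=lambda h:((h[...,0]<6)|(h[...,0]>174))&(h[...,1]>180)
wh=lambda h:(h[...,1]<40)&(h[...,2]>120)
print("ball",[c(i,red,(345,395,250,290)) for i in(a,b)]);print("dish",[c(i,wh,(180,280,215,295)) for i in(a,b)])
for n,(x0,x1,y0,y1) in dict(jar=(282,322,168,212),cup=(385,413,210,246)).items():
    r=cv2.matchTemplate(b[y0-6:y1+6,x0-6:x1+6],a[y0:y1,x0:x1],cv2.TM_CCOEFF_NORMED);print(n,cv2.minMaxLoc(r)[1],np.array(cv2.minMaxLoc(r)[3])-6)
s=cv2.imread("pics/s20.png");cv2.imwrite("pics/c20.png",s[150:350,150:450].repeat(2,0).repeat(2,1))
E
```

```text
27.65 [0.4729 0.024  0.1647] yaw -104.27 zax [-1.e-03 -3.e-04 -1.e+00] J [ 22.6  10.5 -25.   -0.  -54.6 -36.9] F [ 0.3 -0.3 -0.2] g 0.005818187715278746
27.7 [0.4729 0.024  0.1646] yaw -104.28 zax [-1.1e-03 -3.0e-04 -1.0e+00] J [ 22.6  10.5 -25.   -0.  -54.6 -36.9] F [0.8 0.2 0.4] g 0.0073811422107912085
ball [(368.1, 268.7, 9.5), (368.1, 268.6, 9.4)]
dish [(225.6, 254.0, 29.0), (239.9, 264.2, 46.1)]
jar 0.9975383281707764 [0 0]
cup 0.48338234424591064 [0 0]
```

View pics/c20.png

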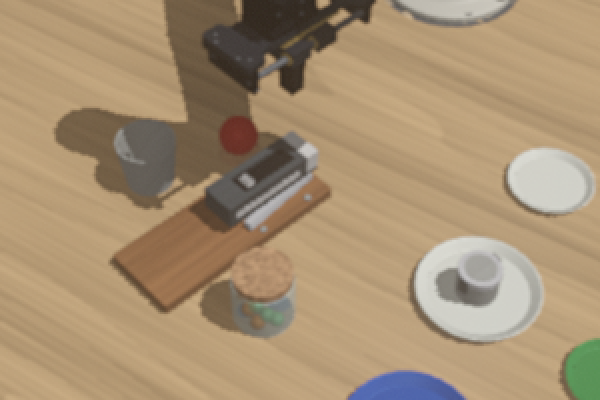

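```bash
python3 -c "
from station import r,cams,ticket
print(ticket.finish_job())"
```

```text
the job is handed in; nothing more can be done
None
```

I handed the job in at 27.7 s of the 72 s limit, and my last checks show everything done. The lamp did slip loose once along the way and had to be wedged again.

- **Tin:** it stands upright in the larger white dish.
- **Lamp:** I set it on the landing with the white end towards the rails and slid it in. It wedged at about 19 N of push.
- **Switch:** I slid it to its stop with the closed fingertips in the slot. Its centre measures 14.0 mm from the slot's rear wall, which matches fully on.
- **Slip:** pushing the switch against its stop, at about 3 N, moved the lamp back roughly 1 to 2 mm. I pushed its tail in again at about 24 N. It now measures within about 0.1 mm of home, judged by the dock's screws, though such camera readings are only good to about 1 mm. The switch did not move.
- **Order and hold:** the final wedging came after the switch was pushed. I did not test with a backward pull whether the new wedge holds better than the first.
- **Other things:** the ball and jar match the starting images. The automatic checks for the dish and cup failed because of the arm and its shadow. By eye the dish is within a pixel of where it was, and the cup showed no shift, though that match was weak. The arm is clear of everything.

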